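Shake plug blanks over the inspection tray and slide it under the magnifier

TASK

Take the amber vial from its leaning rest and, holding it low over the cork-lined tray, shake all six blackwood plug blanks out so that they lie evenly over the tray: at least one in each quarter and none on top of another. Put the empty vial back in its rest, mouth up as it was, then slide the tray along the bench, without lifting it, until it sits square and centred under the lens of the stand magnifier, handle outwards on the side it came from. Do not knock the magnifier or disturb the upper joint on its turntable, the clamp, the bell key or the burnisher.

Things in the scene. Friction and masses are not known exactly. Their poses are not given: they have to be found in the camera images.
- vial_centre (a point): Centre of the amber glass vial: straight flat-sided tube, 154 mm long (x), 38 mm wide (y; grip across this), 30 mm high (z), walls 3.5 mm, 6 mm bottom at its +x end, fully open and lipless at its -x end (inside 31 mm wide, 23 mm high). 150 g, 30 % either way. At the start it leans in its rest, mouth 30 degrees up and roughly towards the tray, the six blanks in single file inside.
- vial_mouth (a point): Centre of the vial's open end, 77 mm from vial_centre along its -x. The blanks reach from the bottom to about 18 mm short of it. Friction of blank on glass is about 0.6 (15 % either way): they slide by themselves from 27 to 35 degrees mouth down; from 18 degrees, quick 13 mm jerks along the vial (0.25 s) make them creep out one by one; let go low, each lands about 24 mm beyond the lip.
- rest: Fixed oak rest for the vial, 176 x 74 mm, origin on the bench under its middle. The vial lies along its x axis, sloping down 30 degrees to +x against an end stop, on two saddles, 38 to 66 mm from its centre towards the mouth and 40 to 80 mm towards the bottom. Their side cheeks stand 3.5 mm clear of the vial, up to 3 mm above its centre line; between them it is free at both sides and below.
- rest_seat (a point): Where the vial's centre is when it lies in the rest: 67 mm above the rest's origin.
- blank0_c (a point): Centre of a blackwood plug blank: a sawn, nearly black block 21 x 21 mm and 18 mm high (z) with eased edges and a small centre mark on two faces, 10.5 g; six alike.
- blank1_c (a point): Centre of a blackwood plug blank: a sawn, nearly black block 21 x 21 mm and 18 mm high (z) with eased edges and a small centre mark on two faces, 10.5 g; six alike.
- blank2_c (a point): Centre of a blackwood plug blank: a sawn, nearly black block 21 x 21 mm and 18 mm high (z) with eased edges and a small centre mark on two faces, 10.5 g; six alike.
- blank3_c (a point): Centre of a blackwood plug blank: a sawn, nearly black block 21 x 21 mm and 18 mm high (z) with eased edges and a small centre mark on two faces, 10.5 g; six alike.
- blank4_c (a point): Centre of a blackwood plug blank: a sawn, nearly black block 21 x 21 mm and 18 mm high (z) with eased edges and a small centre mark on two faces, 10.5 g; six alike.
- blank5_c (a point): Centre of a blackwood plug blank: a sawn, nearly black block 21 x 21 mm and 18 mm high (z) with eased edges and a small centre mark on two faces, 10.5 g; six alike.
- tray_centre (a point): Centre of the cork-lined wooden tray, 13 mm above its underside: 130 mm (x) by 150 mm (y) outside, 26 mm high, walls and floor 6 mm (inside 118 x 138 mm), 300 g (30 % either way), loose on the bench. Its handle sticks out at -x. Its quarters are cut by its own x and y axes.
- tray_handle (a point): Grip point on the tray's handle, 103 mm from the tray's centre along -x, 20 mm above the bench. The handle is a flat wooden tongue 22 mm wide (y), 16 mm thick (12 to 28 mm above the bench), reaching from 64 to 124 mm from the tray's centre.
- magnifier: Fixed stand magnifier: white lens frame 170 mm (x) by 210 mm (y), underside 44, top 84 mm above the bench, on four 14 mm legs at x +-76, y +-97 mm. Origin on the bench under the lens. The tray goes in from its -x side, handle outwards. With the tray centred the handle's grip point is only 18 mm outside the frame, so a vertical hand strikes the frame: lean it back.
- turntable: Fixed small red-lacquered turntable, disc 156 mm across, top 25 mm above the bench, with a brass collar 48 mm across that holds the upper joint upright. Origin on the bench on its axis. Leave alone.
- upper_joint_c (a point): Middle of the blackwood clarinet upper joint standing on the turntable, 30 mm thick (keys to 44 mm), 226 mm long; its top is 251 mm above the bench. Loose; leave alone.
- clamp_c (a point): Middle of a steel spring clamp lying on the bench, 150 mm long (x), 55 mm wide, 24 mm high. Loose; leave alone.
- bell_key_c (a point): Middle of a nickel bell key lying on the bench, 135 mm long (x), 50 mm wide, 13 mm high. Loose; leave alone.
- burnisher_c (a point): Middle of a bronze burnisher with a wooden handle lying on the bench, 190 mm long (x), 20 mm wide, 18 mm high. Loose; leave alone.
Things that resemble listed ones, but are neither listed nor needed, are in the scene too. Of the things that look like the part that bears vial_centre, the middle-sized one is meant.

How it is judged:
By the outcome, as a careful person would: the job done as asked, in the order asked, and still so for the second after the job is handed in, with the robot touching nothing.
It also fails if it takes over 72 s, if anything falls off the work surface, if the arm or the gripper's body presses on something with over 40 N, if the wrist force passes 120 N, or if a joint passes its speed limit or range.

ROBOT

A 6-joint arm with a two-finger parallel gripper is mounted at the origin on the work surface. World frame = base frame: x ahead of the robot, y to its left, z up, the work surface at z = 0. Lengths are in mm, angles in rad, forces in N, time in s.
With the tool pointing down it reaches from about 275 to 750 mm from the base axis. Payload 10.2 kg.
Tool frame: the origin (TCP) lies at the very end of the fingers, on their centre line; the grasp point (between the pads) lies 19 mm behind it; z points along the fingers, x is the direction in which the jaws open and shut, and the axes are right-handed (so a half turn about z gives the same grasp; the last joint's range is limited). The gripper opens to 85 mm and grips with 20 to 120 N. Pads are 22 mm wide; open, the fingers measure 114 mm over their backs; the gripper's body (76 mm by 85 mm) begins 54 mm behind the grasp point. The pads swing forward as they close: fully open they stand 13 mm farther back than shut.
Start: joints at [-1.37, 0.313, 1.498, -0, 1.331, -0.223], TCP at [215.883, -478.566, 231.294] pointing down, gripper open.
Joint ranges: [-2.94, 2.94], [-0.97, 2.17], [0.19, 2.56], [-1.23, 4.37], [0.02, 3.11], [-2.88, 2.88]. Speed limits (rad/s): [2.39, 2.39, 3.01, 3.14, 3.14, 3.14].

INTERFACE

Orientations are given as a unit quaternion [w, x, y, z].
In Python, from rig import ctrl, cams gives the robot as it stands.
- The arm moves only by the tool play_rows, never from a script. Its argument "steps" is a list of rows, each a list of 2 entries, a list of its own where there are three numbers: the shift along the tool's x, y, z normalised to -1 to 1, where 1 is 0.75 m, then the turn, a rotation vector about the tool's x, y, z normalised to -1 to 1, where 1 is 45 degrees. A call has 1 to 20 rows; each row shifts and turns the commanded pose from where the row before left it, along the tool's axes as they then stand; what a row does not reach is not made up. A row lasts 1/10 s, in which the tool goes at most 50 mm and 8.59 degrees, less where a joint would pass 70% of its speed; a pose out of reach is approached as far as the arm can. A call with a number of a shift or a turn outside -1 to 1 is refused whole. A call with a gripper value outside its range is refused whole. "grip" is the closure, from 0 (fully open) to 1 (shut), set as the call begins (left out, the last holds). The fingers move at their own pace and stop on an object; "squeeze" is the grip in N (left out, the last holds). Time passes only in rows, so rows that do not move let the fingers close. It gives the time, the measured TCP pose, the force and the opening at its end, in the units of the state.
- ctrl.sense(): the state, without advancing time (a new reading comes with each control period).
- cams.capture(name): name is "scene" or "top" or "wrist"; returns the picture (480x640x3 uint8, red, green, blue); there is no depth.
- cams.camera_info(name): a dict with "fx", "fy", "cx", "cy" (pixels), "xyz" and "attitude" of the camera in the world. Camera axes: x right, y up, looking along -z (the intrinsics and any distortion apply to the point x, -y, -z); pixel columns grow to the right and rows downward; lengths in mm; the calibration is good to about 2 mm. A picture is of the moment at which its call begins: read the wrist's pose just before it. camera_info takes no time and is no camera call; for the wrist camera it gives the pose at the moment of the call.
- ctrl.finish_job(): hands the job in, once; it reports no verdict.
Trained networks look in the newest picture that a camera, given by its name, has taken for a name from the list of things; names that differ only in an ending like _2 or _b are one class to them, and where a whole thing is asked for, a point or a joint stands for the part that bears it (a point fixed in the world has none). Each returns a list of dicts, best first, with "p" (0 to 1); they miss things now and then, are a little off and sometimes report something else, mostly with a low value. They report only what shows in the picture. A call takes as long as a camera call. They do not tell look-alikes from the thing itself.
- cams.search_frame(camera, thing): "rect" ([centre column, centre row, width, height] in pixels, round what is visible of it).
- cams.tip_of(camera, thing): "pixel" ([column, row] in pixels: a listed point, or the origin of a listed thing).
The state is a dict: "time_s": time; "joints": joint angles; "dq": joint speeds; "tau": joint torques, N m; "eef_pos": TCP position; "ee_rot": TCP orientation; "force": force on the tool from outside, world axes, zero at the start; "wrist_torque": the same for the moment, N m; "grip_width": opening from 0.0 (shut) to 1.0 (fully open).
Only numpy, scipy, OpenCV 4.12 (cv2) and the standard library are available. Lean on these libraries where they do the work, as an engineer would, in place of code of your own. Each camera call takes 0.05 s, during which the arm holds its last target.

## Working session

There is one attempt and no reset: what is moved stays moved. The work goes in short steps, Python scripts to look and compute and a tool call to move; the robot and the scene stay as the last step left them, time stands still between calls to the robot, and variables do not carry over. Pictures are saved under pics/ and viewed, and the job is handed in when it is done.

Besides the shell and the picture viewer there is one more tool, called after "Call:" in YAML: its name, and indented under it one key for each argument. play_rows: Moves the arm, as the interface text tells. Its arguments: {"type":"object","properties":{"steps":{"type":"array"},"grip":{"type":"number"},"squeeze":{"type":"number"}},"required":["steps"]}

```bash
ls; mkdir -p pics; python3 - <<'E'
from rig import ctrl,cams
import cv2
print(ctrl.sense())
for n in ["scene","top","wrist"]:
    im=cams.capture(n); cv2.imwrite(f"pics/{n}0.png",im[:,:,::-1]); print(n,cams.camera_info(n))
E
```

```text
pics
{'time_s': 0.0, 'joints': array([-1.37039015e+00,  3.13455688e-01,  1.49842553e+00,  4.43763599e-05,
        1.33100687e+00, -2.23414768e-01]), 'dq': array([-1.05473489e-03,  1.47514967e-03,  4.66025304e-04, -1.86347974e-04,
       -1.28680838e-03, -5.62388168e-05]), 'tau': array([-7.28671966e-04, -4.12259960e+01, -2.59746820e+01, -1.93790734e-04,
        4.05841667e-03,  1.30017384e-05]), 'eef_pos': array([ 215.84506838, -478.30082309,  230.73651775]), 'ee_rot': array([-4.78304420e-04,  8.40010745e-01, -5.42569377e-01, -4.37292460e-04]), 'force': array([0.78385581, 0.08481424, 0.52816791]), 'wrist_torque': array([ 0.02764274,  0.03073954, -0.0096064 ]), 'grip_width': 1.003903022803706}
scene {'fx': 614.543827125358, 'fy': 614.543827125358, 'cx': 322.16178271402794, 'cy': 238.48376445150586, 'xyz': array([1318.20877671,  896.17674256,  902.94696732]), 'attitude': array([0.29420195, 0.16113858, 0.45649125, 0.82407239])}
top {'fx': 560.1013544871585, 'fy': 560.1013544871585, 'cx': 318.08225268828687, 'cy': 240.7467534192567, 'xyz': array([ 312.00552947, -108.81608055, 1347.78680257]), 'attitude': array([ 0.71492131,  0.04376485, -0.05546424, -0.69562625])}
wrist {'fx': 354.0680662904114, 'fy': 354.0680662904114, 'cx': 317.8534784669795, 'cy': 240.8573136706622, 'xyz': array([ 275.77680908, -451.90867975,  374.09354494]), 'attitude': array([ 0.83252987, -0.11239725,  0.07337537, -0.53747272])}
```

View pics/top0.png

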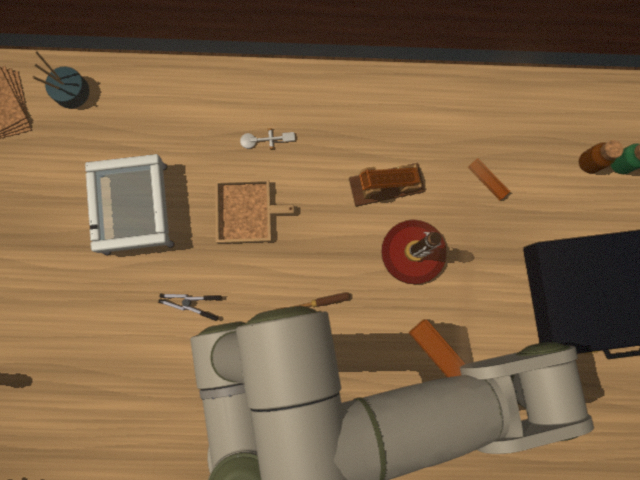

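View pics/scene0.png

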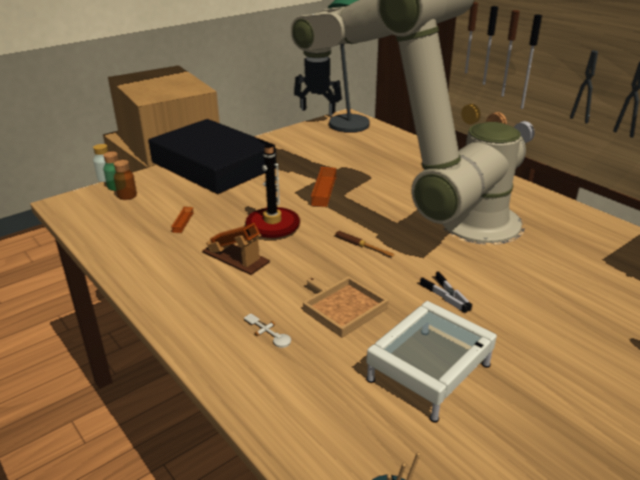

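View pics/wrist0.png

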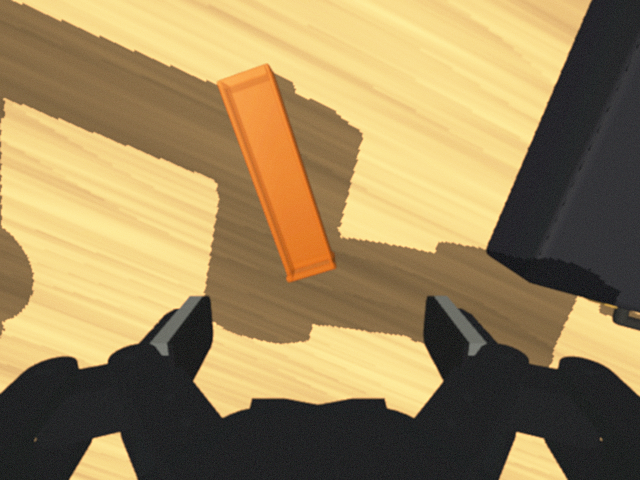

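```bash
cat > h.py <<'E'
import numpy as np, cv2
from scipy.spatial.transform import Rotation as R
from rig import ctrl,cams
def q2R(q): return R.from_quat([q[1],q[2],q[3],q[0]]).as_matrix()
def ray(ci,u,v):
    d=np.array([(u-ci['cx'])/ci['fx'],-(v-ci['cy'])/ci['fy'],-1.])
    return ci['xyz'],q2R(ci['attitude'])@d
def bp(ci,u,v,z):
    o,d=ray(ci,u,v); return o+d*(z-o[2])/d[2]
def pj(ci,P):
    p=(np.asarray(P,float)-ci['xyz'])@q2R(ci['attitude'])
    return np.stack([ci['cx']+ci['fx']*p[...,0]/-p[...,2],ci['cy']-ci['fy']*p[...,1]/-p[...,2]],-1)
def tri(obs):
    A=np.zeros((3,3));b=np.zeros(3)
    for ci,u,v in obs:
        o,d=ray(ci,u,v);d=d/np.linalg.norm(d);M=np.eye(3)-np.outer(d,d);A+=M;b+=M@o
    return np.linalg.solve(A,b)
E
python3 - <<'E'
from h import *
C={n:cams.camera_info(n) for n in("top","scene")}
for n in C: cams.capture(n)
for t in ["vial_centre","vial_mouth","rest","rest_seat","tray_centre","tray_handle","magnifier","turntable","upper_joint_c","clamp_c","bell_key_c","burnisher_c"]:
    o=[]
    for n in C:
        r=cams.tip_of(n,t); o.append([(np.round(x['pixel'],1).tolist(),round(x['p'],2)) for x in r][:4])
    T=tri([(C[n],*x[0][0]) for n,x in zip(C,o)]) if all(o) else None
    print(t,o,None if T is None else T.round(1))
im=cv2.imread("pics/top0.png")[110:300,60:460]
cv2.imwrite("pics/topc.png",cv2.resize(im,None,fx=2,fy=2,interpolation=cv2.INTER_CUBIC))
im=cv2.imread("pics/scene0.png")[200:420,170:510]
cv2.imwrite("pics/scc.png",cv2.resize(im,None,fx=2.3,fy=2.3,interpolation=cv2.INTER_CUBIC))
E
```

```text
vial_centre [[([492.3, 181.1], 0.94), ([444.4, 359.1], 0.76), ([390.5, 178.2], 0.55), ([389.2, 176.1], 0.47)], [([232.0, 234.0], 0.93), ([323.9, 187.1], 0.73), ([184.4, 215.5], 0.73)]] [ 609.7 -502.2   -8.6]
vial_mouth [[([364.3, 176.2], 0.92), ([505.9, 196.7], 0.68)], [([187.5, 212.1], 0.92), ([250.9, 232.7], 0.78), ([327.1, 169.1], 0.73)]] [ 695.1 -267.5  150.6]
rest [[([387.1, 185.8], 0.95)], [([235.8, 255.7], 0.63)]] [ 644.  -295.1    3.8]
rest_seat [[([389.8, 175.4], 0.56)], [([233.9, 238.7], 0.56)]] [ 651.6 -290.6   63.1]
tray_centre [[([244.7, 216.0], 0.93)], [([344.2, 304.5], 0.89)]] [559.7  48.7   7.6]
tray_handle [[([284.5, 209.8], 0.88), ([386.9, 183.3], 0.55)], [([309.3, 282.8], 0.82)]] [578.8 -51.   22. ]
magnifier [[([288.3, 210.6], 0.67), ([130.1, 211.8], 0.65)], [([428.2, 374.3], 0.94)]] [ 518.    82.1 -160. ]
turntable [[([409.3, 250.5], 0.8)], [([273.4, 228.5], 0.98), ([345.7, 304.9], 0.45)]] [ 484.6 -350.4    0.7]
upper_joint_c [[([424.2, 242.3], 0.68)], [([270.8, 187.5], 0.93)]] [ 484.7 -358.   129.2]
clamp_c [[([191.6, 301.4], 0.91)], [([444.1, 295.4], 0.79)]] [348.8 167.8   2.6]
bell_key_c [[([264.2, 138.4], 0.85)], [([267.3, 326.4], 0.58)]] [751.9   9.2  18.5]
burnisher_c [[([318.8, 303.4], 0.91)], [([361.2, 241.1], 0.89)]] [ 349.4 -132.4   10.6]
```

View pics/topc.png

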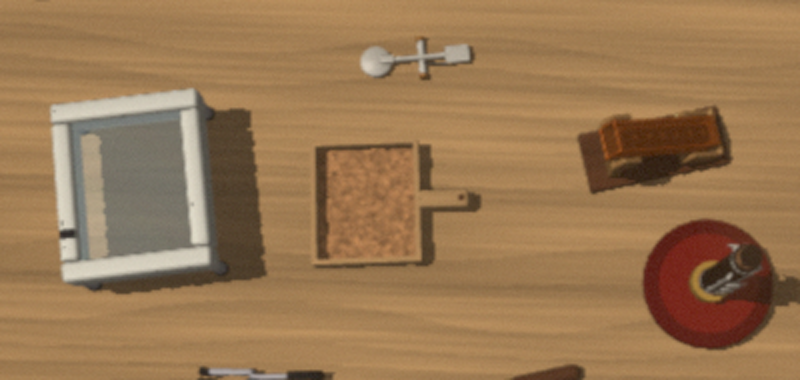

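View pics/scc.png

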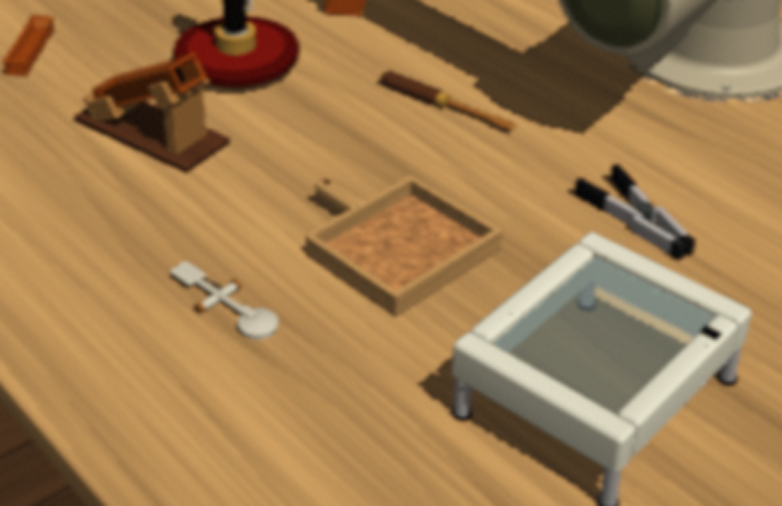

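```bash
cat > fit.py <<'E'
from h import *
from scipy.optimize import least_squares
C={n:cams.camera_info(n) for n in("top","scene")}
def T(u,v): return ("top",u/2+60,v/2+110)
def S(u,v): return ("scene",u/2.3+170,v/2.3+200)
def fit(obs,x0):  # obs: (cam,u,v),(lx,ly,z)
    def f(p):
        c,s=np.cos(p[2]),np.sin(p[2]); r=[]
        for (n,u,v),(lx,ly,z) in obs:
            r+=list(pj(C[n],[p[0]+c*lx-s*ly,p[1]+s*lx+c*ly,z])-[u,v])
        return np.array(r)
    q=least_squares(f,x0,x_scale=[10,10,.1]); print(q.x.round(3),"deg",np.degrees(q.x[2]).round(2)); print(q.fun.round(1)); return q.x
tr=[(T(314,144),(65,-75,26)),(T(417,142),(-65,-75,26)),(T(422,262),(-65,75,26)),(T(314,266),(65,75,26)),(T(467,199),(-124,0,28)),
(S(411,181),(-65,75,26)),(S(499,233),(65,75,26)),(S(398,294),(65,-75,26)),(S(306,241),(-65,-75,26))]
fit(tr,[560,49,1.57])
mg=[(T(51,105),(85,-105,84)),(T(198,89),(-85,-105,84)),(T(218,263),(-85,105,84)),(T(65,285),(85,105,84)),
(S(590,234),(-85,105,84)),(S(749,311),(85,105,84)),(S(630,437),(85,-105,84)),(S(456,344),(-85,-105,84))]
fit(mg,[560,300,1.57])
rs=[(T(579,133),(-88,-37,0)),(T(591,191),(-88,37,0)),(S(76,118),(88,-37,0)),(S(185,169),(-88,-37,0)),(S(229,141),(-88,37,0))]
fit(rs,[650,-290,-1.57])
E
python3 fit.py
```

```text
[565.871  54.811   1.638] deg 93.87
[-2.3 -0.5  0.2 -1.5 -0.5 -0.  -1.3  0.1  0.7 -0.6 -0.3 -2.9  1.3 -1.8
 -0.9  0.8 -0.5 -3. ]
[566.472 316.614   1.742] deg 99.82
[-2.1  0.9 -1.8 -1.  -2.   0.8 -0.9  0.5 -1.3 -3.1  1.2 -2.7 -2.5  1.1
 -2.1 -0.8]
[ 6.89639e+02 -2.64449e+02 -6.29000e-01] deg -36.04
[ 15.9  27.8 -14.1 -19.3  -8.5  10.1  11.6 -14.3  -8.3  14.2]
```

```bash
sed -i 's/^rs=.*/rs=[(T(579,133),(-88,37,0)),(T(591,191),(-88,-37,0)),(S(76,118),(88,37,0)),(S(185,169),(-88,37,0)),(S(229,141),(-88,-37,0))]/' fit.py
python3 fit.py | tail -2
cat > plan.py <<'E'
from h import *
# plan(): targets list of (pos or None, Rmat or None, nrows); prints rows, rounding, tracks accumulated rounding
def cur():
    s=ctrl.sense(); return np.array(s['eef_pos']),q2R(s['ee_rot'])
def tool(az,lean_dir=None,lean=0.):
    """tool pointing down, x axis azimuth az(deg); then rotate about tool x so that body leans: positive lean -> tool z tilts to +tool y"""
    a=np.radians(az); x=np.array([np.cos(a),np.sin(a),0]); z=np.array([0,0,-1.]); y=np.cross(z,x)
    M=np.stack([x,y,z],1)
    return M@R.from_rotvec([np.radians(lean),0,0]).as_matrix()
def plan(targets,start=None,dec=3):
    p,M=start or cur()
    out=[]
    for tp,tM,n in targets:
        tp=p if tp is None else np.asarray(tp,float); tM=M if tM is None else tM
        w=R.from_matrix(M.T@tM).as_rotvec(); d=np.linalg.norm(tp-p); a=np.degrees(np.linalg.norm(w))
        if n==0: n=int(max(np.ceil(d/48),np.ceil(a/8.3),1))
        p0,M0=p,M
        for i in range(1,n+1):
            gp=p0+(tp-p0)*i/n; gM=M0@R.from_rotvec(w*i/n).as_matrix()
            s=np.round(M.T@(gp-p)/750,dec); r=np.round(R.from_matrix(M.T@gM).as_rotvec()/np.radians(45),dec)
            out.append([s.tolist(),r.tolist()])
            p=p+M@(s*750); M=M@R.from_rotvec(r*np.radians(45)).as_matrix()
    s=str(out).replace("0.0,","0,").replace("0.0]","0]").replace("-0,","0,").replace("-0]","0]").replace(" ","")
    print(len(out),s); print("end",p.round(1),M[:,2].round(3)); return p,M
E
python3 - <<'E'
from plan import *
s=cur(); print(s[0])
plan([(s[0]+[0,0,150],None,0),([620,-230,360],tool(0),0)])
E
```

```text
[ 644.145 -296.729   -1.367] deg -78.35
[ 0.3  1.1 -0.1  1.1 -0.4 -0.1 -1.1  1.7 -0.1  1. ]
[ 215.88276025 -478.57817033  231.30070948]
14 [[[0,0,-0.05],[0,0,0]],[[0,0,-0.05],[0,0,0]],[[0,0,-0.05],[0,0,0]],[[0,0,-0.05],[0,0,0]],[[-0.008,-0.063,0.003],[0,0,-0.146]],[[-0.001,-0.063,0.003],[0,0,-0.146]],[[0.007,-0.063,0.003],[0,0,-0.146]],[[0.013,-0.062,0.002],[0,0,-0.146]],[[0.021,-0.06,0.003],[0,0,-0.146]],[[0.027,-0.057,0.003],[0,0,-0.146]],[[0.033,-0.053,0.003],[0,0,-0.146]],[[0.04,-0.05,0.003],[0,0,-0.146]],[[0.045,-0.044,0.003],[0,0,-0.146]],[[0.05,-0.039,0.002],[0,0,-0.146]]]
end [ 620.2 -230.3  360.3] [ 0. -0. -1.]
```

Call:
play_rows:
  steps:
    - [[0, 0, -0.05], [0, 0, 0]]
    - [[0, 0, -0.05], [0, 0, 0]]
    - [[0, 0, -0.05], [0, 0, 0]]
    - [[0, 0, -0.05], [0, 0, 0]]
    - [[-0.008, -0.063, 0.003], [0, 0, -0.146]]
    - [[-0.001, -0.063, 0.003], [0, 0, -0.146]]
    - [[0.007, -0.063, 0.003], [0, 0, -0.146]]
    - [[0.013, -0.062, 0.002], [0, 0, -0.146]]
    - [[0.021, -0.06, 0.003], [0, 0, -0.146]]
    - [[0.027, -0.057, 0.003], [0, 0, -0.146]]
    - [[0.033, -0.053, 0.003], [0, 0, -0.146]]
    - [[0.04, -0.05, 0.003], [0, 0, -0.146]]
    - [[0.045, -0.044, 0.003], [0, 0, -0.146]]
    - [[0.05, -0.039, 0.002], [0, 0, -0.146]]

```text
time_s: 2.85
eef_pos: [621.6, -228.9, 360.2]
ee_rot: [0.0, 1.0, 0.002, -0.0]
force: [-0.1, -0.7, 0.9]
grip_width: 0.997
```

```bash
python3 - <<'E'
from h import *
import json
print(ctrl.sense()['joints'].round(3))
ci=cams.camera_info("wrist"); im=cams.capture("wrist")[:,:,::-1]
cv2.imwrite("pics/w1.png",im); print(ci)
json.dump({k:np.asarray(v).tolist() for k,v in ci.items()},open("w1.json","w"))
E
```

```text
[-0.529  0.626  0.701 -0.     1.815 -0.534]
{'fx': 354.0680662904114, 'fy': 354.0680662904114, 'cx': 317.8534784669795, 'cy': 240.8573136706622, 'xyz': array([ 619.9152372 , -162.63930716,  503.38246686]), 'attitude': array([ 9.90969861e-01, -1.34063775e-01, -4.79807149e-05,  2.37393042e-03])}
```

View pics/w1.png

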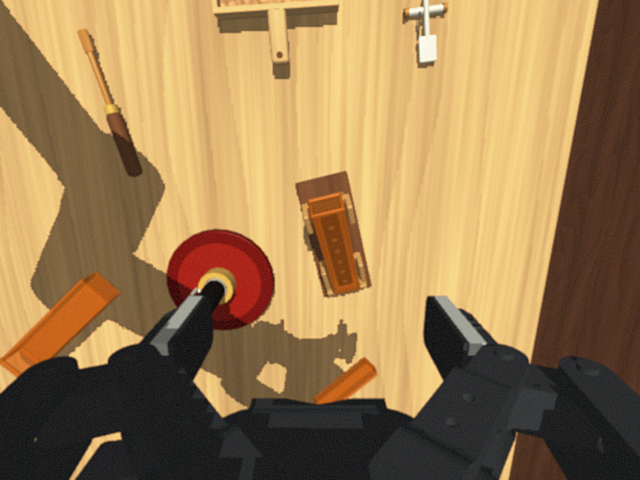

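```bash
python3 - <<'E'
from h import *
im=cams.capture("scene")[:,:,::-1].copy()
C=cams.camera_info("scene")
s=ctrl.sense(); p=s['eef_pos']
for dz in range(0,500,50):
    q=pj(C,p+[0,0,dz]); cv2.circle(im,tuple(int(x) for x in q),2,(0,0,255),-1)
cv2.imwrite("pics/s1.png",im)
E
```

```text
(no output)
```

View pics/s1.png

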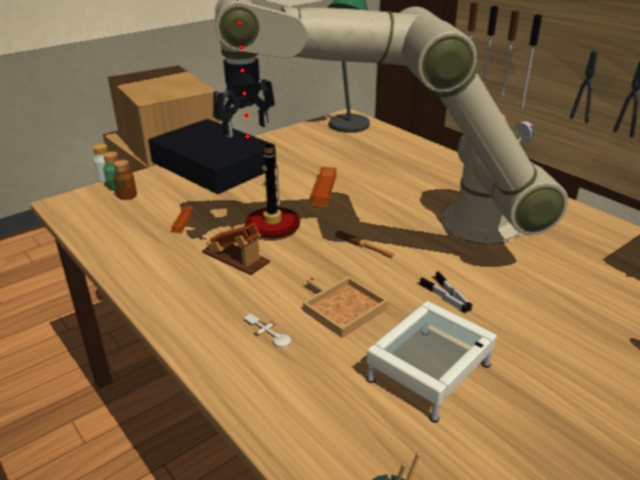

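```bash
python3 - <<'E'
import cv2
im=cv2.imread("pics/w1.png")[165:305,285:385]
cv2.imwrite("pics/w1c.png",cv2.resize(im,None,fx=4,fy=4,interpolation=cv2.INTER_CUBIC))
E
```

```text
(no output)
```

View pics/w1c.png

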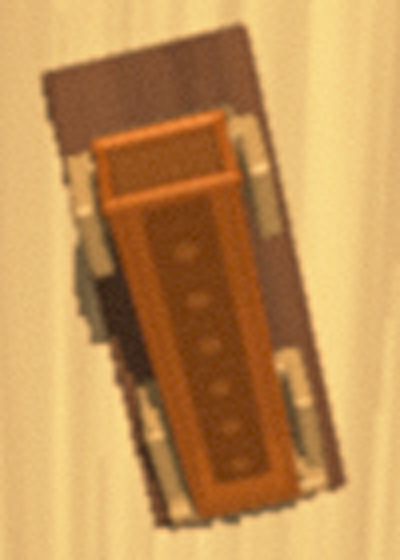

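```bash
cat > fitr.py <<'E'
exec(open("fit.py").read().split("tr=[")[0])
import json
C["w1"]={k:np.array(v) for k,v in json.load(open("w1.json")).items()}
def W(u,v): return ("w1",u/4+285,v/4+165)
vw=[(W(95,143),(-74.2,-19,92.5)),(W(224,113),(-74.2,19,92.5)),(W(108,207),(-59.2,-19,118.5)),(W(240,178),(-59.2,19,118.5))]
bw=[(W(45,72),(-88,-37,6)),(W(243,25),(-88,37,6)),(W(345,482),(88,37,6)),(W(158,528),(88,-37,6))]
fit(bw,[650,-290,-1.4]); fit(vw,[650,-290,-1.4]); fit(bw+vw,[650,-290,-1.4])
rs=[(T(579,133),(-88,37,0)),(T(591,191),(-88,-37,0)),(S(76,118),(88,37,0)),(S(185,169),(-88,37,0)),(S(229,141),(-88,-37,0))]
fit(bw+vw+rs,[650,-290,-1.4])
E
python3 fitr.py
```

```text
[ 645.052 -293.42    -1.329] deg -76.13
[-1.2  0.5  1.1 -0.5  0.5  0.5 -0.4 -0.4]
[ 645.317 -294.805   -1.338] deg -76.66
[ 0.3 -0.3 -0.1 -0.2 -0.4  0.5  0.2  0. ]
[ 645.492 -294.227   -1.331] deg -76.26
[-0.8  1.   1.6  0.2  0.7  1.  -0.3  0.1  0.  -0.6 -0.4 -0.7 -0.6  0.1
 -0.  -0.5]
[ 645.441 -294.481   -1.335] deg -76.51
[-0.6  1.   1.8  0.4  0.4  1.4 -0.6  0.2  0.2 -0.5 -0.2 -0.5 -0.4  0.2
  0.2 -0.3 -0.8  1.8 -0.3  1.6 -0.9  1.   0.1  1.9  0.4  0.9]
```

```bash
python3 - <<'E'
from plan import *
plan([([645.3,-294.4,150],tool(13.6),0)])
E
```

```text
5 [[[0.006,0.018,0.055],[-0.001,0,-0.058]],[[0.005,0.019,0.056],[0,0.001,-0.059]],[[0.004,0.018,0.055],[-0.001,0,-0.058]],[[0.003,0.019,0.055],[-0.001,0.001,-0.058]],[[0.002,0.019,0.055],[-0.001,0,-0.059]]]
end [ 645.3 -294.5  150.3] [-0. -0. -1.]
```

Call:
play_rows:
  steps:
    - [[0.006, 0.018, 0.055], [-0.001, 0, -0.058]]
    - [[0.005, 0.019, 0.056], [0, 0.001, -0.059]]
    - [[0.004, 0.018, 0.055], [-0.001, 0, -0.058]]
    - [[0.003, 0.019, 0.055], [-0.001, 0.001, -0.058]]
    - [[0.002, 0.019, 0.055], [-0.001, 0, -0.059]]
    - [[0, 0, 0], [0, 0, 0]]
  squeeze: 40

```text
time_s: 3.55
eef_pos: [639.1, -299.2, 146.9]
ee_rot: [-0.002, 0.994, 0.113, -0.003]
force: [-0.4, 0.4, -1.0]
grip_width: 1.002
```

```bash
python3 - <<'E'
from plan import *
im=cams.capture("scene")[:,:,::-1]
cv2.imwrite("pics/s2.png",cv2.resize(im[0:300,150:500],None,fx=2.2,fy=2,interpolation=cv2.INTER_CUBIC))
print(ctrl.sense()['joints'].round(3))
plan([([645.3,-294.4,45],tool(13.6),0)])
E
```

```text
[-6.020e-01  7.900e-01  9.440e-01 -1.000e-03  1.408e+00 -8.280e-01]
3 [[[0.003,-0.001,0.047],[0,0.001,-0.005]],[[0.002,-0.002,0.048],[0,0.001,-0.004]],[[0.003,-0.001,0.047],[0,0.001,-0.005]]]
end [ 645.5 -294.7   44.9] [ 0.  0. -1.]
```

View pics/s2.png

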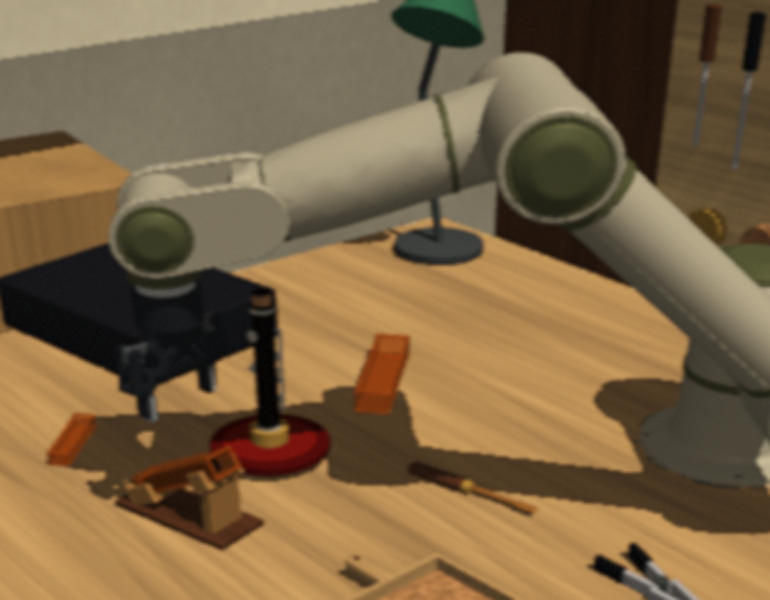

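```bash
python3 - <<'E'
from plan import *
print(ctrl.sense()['eef_pos'])
im=cams.capture("top")[:,:,::-1].copy()
C=cams.camera_info("top")
s=ctrl.sense(); p=s['eef_pos']; print(p)
for dz in (0,250):
    q=pj(C,p+[0,0,dz]); cv2.circle(im,tuple(int(x) for x in q),2,(0,0,255),-1)
for P in ([485,-357,251],[0,0,400],[0,0,100]):
    q=pj(C,np.array(P)); cv2.circle(im,tuple(int(x) for x in q),2,(255,0,0),-1); print(q)
cv2.imwrite("pics/t2.png",im)
E
```

```text
[ 640.49629083 -299.0006079   151.4396023 ]
[ 641.62645154 -298.9757133   154.64830479]
[434.94219836 235.25638966]
[233.81849147 515.57673069]
[252.24881876 466.71540822]
```

View pics/t2.png

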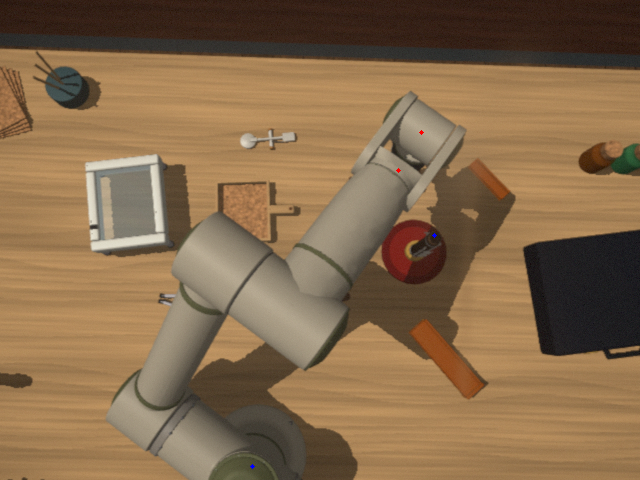

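Call:
play_rows:
  steps:
    - [[0, 0, 0.04], [0, 0, 0]]
    - [[0, 0, 0.03], [0, 0, 0]]
    - [[0, 0, 0.01], [0, 0, 0]]
    - [[0, 0, 0], [0, 0, 0]]
    - [[0, 0, 0], [0, 0, 0]]

```text
time_s: 4.15
eef_pos: [642.8, -299.2, 96.2]
ee_rot: [0.003, 0.993, 0.114, 0.002]
force: [0.6, -0.3, 0.6]
grip_width: 0.999
```

```bash
python3 - <<'E'
from plan import *
s=ctrl.sense();print(s['time_s'],s['eef_pos'],s['dq'].round(3),s['joints'].round(3), cur()[1].round(3))
ci=cams.camera_info("wrist");im=cams.capture("wrist")[:,:,::-1]
cv2.imwrite("pics/w3.png",im); print(ctrl.sense()['eef_pos'])
E
```

```text
4.15 [ 642.76041831 -299.22937019   96.19141459] [-0.003  0.001 -0.     0.001 -0.004 -0.002] [-6.000e-01  8.350e-01  1.008e+00 -1.000e-03  1.291e+00 -8.290e-01] [[ 0.974  0.227  0.005]
 [ 0.227 -0.974 -0.005]
 [ 0.004  0.006 -1.   ]]
[ 642.70087136 -299.2832686    95.99351883]
```

View pics/w3.png

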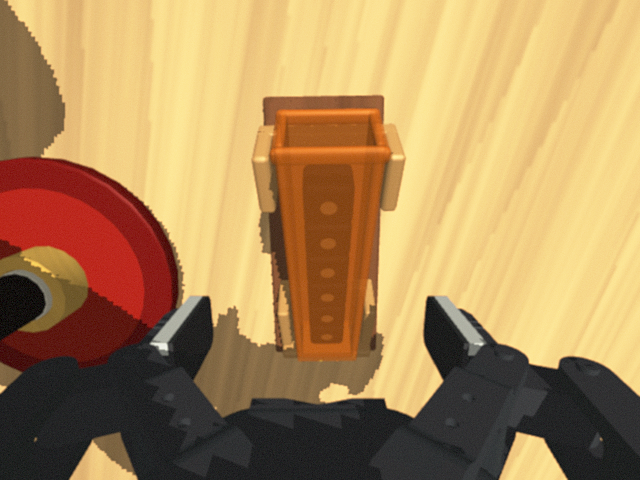

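```bash
python3 - <<'E'
from h import *
exec(open("fitr.py").read().split("vw=[")[0])
# camera pose at w3: rebuild from current (static)
C["w3"]=cams.camera_info("wrist")
W3=lambda u,v:("w3",u,v)
v3=[(W3(276,110),(-74.2,-19,92.5)),(W3(383,110),(-74.2,19,92.5)),(W3(273,154),(-59.2,-19,118.5)),(W3(390,154),(-59.2,19,118.5))]
b3=[(W3(264,97),(-88,-37,6)),(W3(384,96),(-88,37,6))]
fit(v3,[650,-290,-1.4]);fit(v3+b3,[650,-290,-1.4])
from plan import *
plan([([645.3,-294.4,45],tool(13.6),4)])
E
```

```text
[ 644.411 -294.32    -1.342] deg -76.9
[ 4.5  1.  -4.8  1.1  1.1 -1.1 -0.8 -1.1]
[ 644.599 -294.086   -1.338] deg -76.65
[ 4.3  0.7 -5.   0.4  1.  -1.4 -0.8 -1.9  0.1  1.6  0.7  2.1]
4 [[[0.001,-0.001,0.017],[0.002,-0.001,-0.003]],[[0.001,-0.002,0.017],[0.002,-0.001,-0.002]],[[0.001,-0.001,0.017],[0.002,-0.002,-0.003]],[[0.002,-0.002,0.017],[0.002,-0.001,-0.003]]]
end [ 645.5 -294.2   45. ] [-0.  0. -1.]
```

Call:
play_rows:
  steps:
    - [[0.001, -0.001, 0.017], [0.002, -0.001, -0.003]]
    - [[0.001, -0.002, 0.017], [0.002, -0.001, -0.002]]
    - [[0, -0.001, 0.017], [0.002, -0.002, -0.003]]
    - [[0.001, -0.002, 0.017], [0.002, -0.001, -0.003]]
    - [[0, 0, 0], [0, 0, 0]]
    - [[0, 0, 0], [0, 0, 0]]

```text
time_s: 4.8
eef_pos: [643.0, -294.0, 42.1]
ee_rot: [-0.001, 0.993, 0.119, -0.002]
force: [0.3, -0.5, 0.4]
grip_width: 0.998
```

Call:
play_rows:
  steps:
    - [[0.002, 0, 0], [0, 0, 0]]
    - [[0, 0, 0], [0, 0, 0]]
    - [[0, 0, 0], [0, 0, 0]]
    - [[0, 0, 0], [0, 0, 0]]
    - [[0, 0, 0], [0, 0, 0]]
    - [[0, 0, 0], [0, 0, 0]]
    - [[0, 0, 0], [0, 0, 0]]
    - [[0, 0, 0], [0, 0, 0]]
  grip: 1
  squeeze: 50

```text
time_s: 5.6
eef_pos: [644.8, -293.8, 43.0]
ee_rot: [-0.001, 0.993, 0.119, -0.001]
force: [0.9, 1.3, 4.4]
grip_width: 0.438
```

```bash
python3 - <<'E'
from plan import *
s=ctrl.sense();print(s['time_s'],s['eef_pos'],s['joints'].round(3),s['grip_width'],s['force'])
im=cams.capture("wrist")[:,:,::-1]
cv2.imwrite("pics/w4.png",im); np.save("grasp.npy",np.r_[s['eef_pos'],s['ee_rot']])
E
```

```text
5.6 [ 644.80970529 -293.8234503    43.01188772] [-0.593  0.894  1.041  0.     1.21  -0.83 ] 0.43816632137282246 [0.89400947 1.30171786 4.43731751]
```

View pics/w4.png

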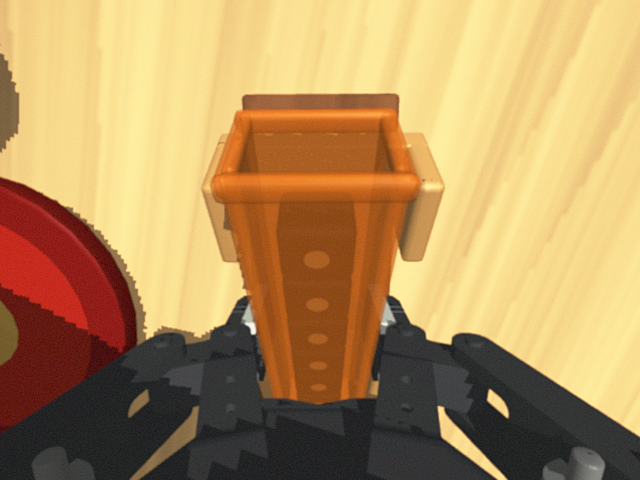

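```bash
python3 - <<'E'
from plan import *
p,M=cur()
plan([(p+[0,0,60],M,3),(p+[0,0,130],M,2),([590,-140,175],tool(4),6)])
E
```

```text
11 [[[0,0,-0.027],[0,0,0]],[[0,0,-0.026],[0,0,0]],[[0,0,-0.027],[0,0,0]],[[0,0,-0.047],[0,0,0]],[[0,0,-0.046],[0,0,0]],[[-0.004,-0.036,0],[0,0,0.036]],[[-0.005,-0.036,-0.001],[-0.001,0.001,0.035]],[[-0.006,-0.036,0],[0,0,0.036]],[[-0.006,-0.036,-0.001],[-0.001,0.001,0.035]],[[-0.008,-0.035,0],[0,0,0.036]],[[-0.009,-0.036,-0.001],[-0.001,0,0.036]]]
end [ 590.1 -139.7  175.3] [-0. -0. -1.]
```

Call:
play_rows:
  steps:
    - [[0, 0, -0.027], [0, 0, 0]]
    - [[0, 0, -0.026], [0, 0, 0]]
    - [[0, 0, -0.027], [0, 0, 0]]
    - [[0, 0, -0.047], [0, 0, 0]]
    - [[0, 0, -0.046], [0, 0, 0]]
    - [[-0.004, -0.036, 0], [0, 0, 0.036]]
    - [[-0.005, -0.036, -0.001], [-0.001, 0.001, 0.035]]
    - [[-0.006, -0.036, 0], [0, 0, 0.036]]
    - [[-0.006, -0.036, -0.001], [-0.001, 0.001, 0.035]]
    - [[-0.008, -0.035, 0], [0, 0, 0.036]]
    - [[-0.009, -0.036, -0.001], [-0.001, 0, 0.036]]
    - [[0, 0, 0], [0, 0, 0]]
    - [[0, 0, 0], [0, 0, 0]]

```text
time_s: 6.95
eef_pos: [589.6, -139.5, 174.4]
ee_rot: [-0.0, 0.999, 0.035, -0.001]
force: [0.3, 0.1, -1.6]
grip_width: 0.439
```

```bash
python3 - <<'E'
from plan import *
import json
s=ctrl.sense();print(s['time_s'],s['eef_pos'],s['joints'].round(3),s['grip_width'],s['force'],s['dq'].round(3))
ci=cams.camera_info("wrist");im=cams.capture("wrist")[:,:,::-1]
cv2.imwrite("pics/w5.png",im)
json.dump({k:np.asarray(v).tolist() for k,v in ci.items()},open("w5.json","w"))
E
```

```text
6.95 [ 589.63817521 -139.4954864   174.38790135] [-4.250e-01  5.370e-01  1.317e+00 -1.000e-03  1.289e+00 -4.950e-01] 0.43939663201665513 [ 0.27802816  0.14138011 -1.64829288] [-0.022  0.016 -0.021 -0.003 -0.    -0.003]
```

View pics/w5.png

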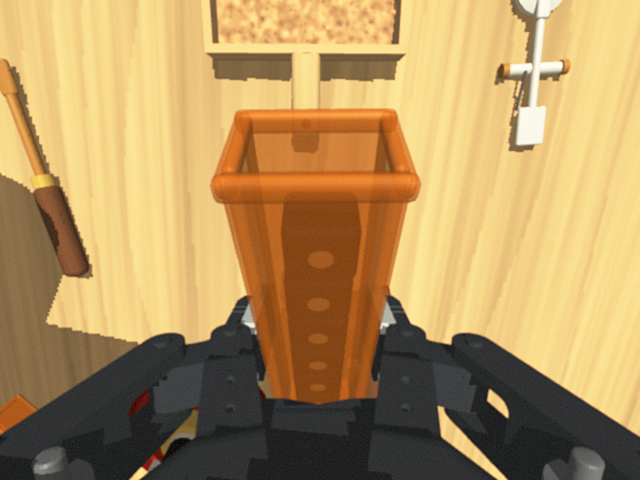

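```bash
python3 - <<'E'
import cv2
im=cv2.imread("pics/w5.png")[0:160,190:420]
cv2.imwrite("pics/w5c.png",cv2.resize(im,None,fx=3.4,fy=3.4,interpolation=cv2.INTER_CUBIC))
E
```

```text
(no output)
```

View pics/w5c.png

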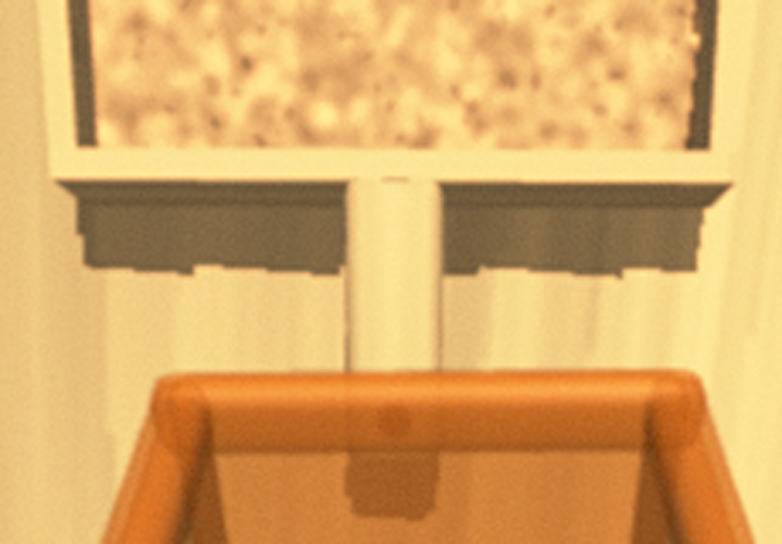

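```bash
cat > fitt.py <<'E'
exec(open("fit.py").read().split("fit(tr")[0])
import json
C["w5"]={k:np.array(v) for k,v in json.load(open("w5.json")).items()}
W=lambda u,v:("w5",u/3.4+190,v/3.4)
tw=[(W(54,180),(-65,75,26)),(W(732,184),(-65,-75,26)),(W(80,203),(-65,75,0)),(W(708,206),(-65,-75,0)),(W(78,148),(-59,69,26)),(W(712,150),(-59,-69,26))]
fit(tw,[566,54,1.6]); fit(tw+tr,[566,54,1.6])
fit(tw*3+tr,[566,54,1.6])
E
python3 fitt.py
```

```text
[564.923  55.58    1.637] deg 93.77
[-1.  -0.5  0.9 -0.7  1.3  0.6  0.3  0.6 -0.6 -0.  -0.8  0.3]
[565.085  55.495   1.636] deg 93.74
[-0.8 -0.5  1.  -0.5  1.4  0.7  0.5  0.8 -0.4  0.1 -0.6  0.5 -2.5 -0.3
 -0.1 -1.1 -0.9  0.3 -1.7  0.3  0.4 -0.1  0.3 -2.9  1.7 -1.7 -0.5  0.8
 -0.  -3.1]
[564.986  55.55    1.636] deg 93.76
[-0.9 -0.5  0.9 -0.7  1.3  0.6  0.4  0.7 -0.5 -0.  -0.7  0.4 -0.9 -0.5
  0.9 -0.7  1.3  0.6  0.4  0.7 -0.5 -0.  -0.7  0.4 -0.9 -0.5  0.9 -0.7
  1.3  0.6  0.4  0.7 -0.5 -0.  -0.7  0.4 -2.6 -0.2 -0.1 -1.1 -0.9  0.4
 -1.7  0.4  0.3 -0.1  0.3 -2.9  1.8 -1.7 -0.4  0.8  0.  -3.1]
```

```bash
cat >> plan.py <<'E'
TRAY=(564.9,55.6,93.76)
MT=np.array([0,-np.cos(np.pi/6),-np.sin(np.pi/6)]); NT=np.array([0,np.sin(np.pi/6),-np.cos(np.pi/6)])
def pour(tx,ty,tau,zl=33,land=24,tray=None):
    """TCP pose so that lower lip edge is at tray-local (tx-land,ty), height zl, vial tau deg mouth-down"""
    X,Y,A=tray or TRAY; a=np.radians(A); u=np.array([np.cos(a),np.sin(a),0]); v=np.array([-np.sin(a),np.cos(a),0])
    for sg in(1,-1):
        M=tool(A-90,lean=sg*(30+tau))
        if abs((M@MT)[2]+np.sin(np.radians(tau)))<1e-6: break
    lip=np.array([X,Y,0])+u*(tx-land)+v*ty+[0,0,zl]
    c=lip-77*(M@MT)+15*(M@NT)
    return c+24*M[:,2],M
E
python3 - <<'E'
from plan import *
a=pour(28,-42,0,zl=60); b=pour(28,-42,10)
print(a[0],a[1].round(2),b[0])
plan([(*a,0),(*b,0)])
E
```

```text
[612.38366414 -26.46279083  54.21539031] [[ 1.    0.06  0.03]
 [ 0.07 -0.86 -0.5 ]
 [ 0.    0.5  -0.87]] [612.36086797 -26.11591605  42.75795934]
6 [[[0.01,-0.037,0.04],[-0.167,0,0.001]],[[0.01,-0.042,0.035],[-0.167,0.001,0.002]],[[0.011,-0.047,0.029],[-0.166,0,0.001]],[[0.01,-0.049,0.023],[-0.167,0,0.002]],[[0,-0.004,0.006],[-0.111,0,0]],[[0,-0.005,0.006],[-0.111,0,0]]]
end [612.6 -26.1  42.8] [ 0.042 -0.641 -0.766]
```

```bash
python3 - <<'E'
from plan import *
print([pour(28,-42,t,zl=36)[0].round(1) for t in(10,20,25)],[pour(-28,0,t,zl=36)[0].round(1) for t in(10,20,25)])
a=pour(28,-42,0,zl=70); b=pour(28,-42,10,zl=36)
plan([(*a,6),(*b,3)])
E
```

```text
[array([612.4, -26.1,  45.8]), array([612.2, -23.1,  61. ]), array([612. , -20.6,  68.4])] [array([574.1, -84.7,  45.8]), array([573.9, -81.7,  61. ]), array([573.8, -79.2,  68.4])]
9 [[[0.007,-0.025,0.024],[-0.111,0,0.001]],[[0.007,-0.027,0.023],[-0.111,0,0.001]],[[0.006,-0.028,0.019],[-0.112,0.001,0.001]],[[0.007,-0.031,0.018],[-0.111,0,0.001]],[[0.007,-0.031,0.014],[-0.111,0,0.001]],[[0.007,-0.033,0.012],[-0.111,0,0.001]],[[0,-0.004,0.007],[-0.074,0,0]],[[0,-0.005,0.007],[-0.074,0,0]],[[0,-0.005,0.006],[-0.074,0,0]]]
end [612.7 -26.2  45.8] [ 0.042 -0.641 -0.766]
```

Call:
play_rows:
  steps:
    - [[0.007, -0.025, 0.024], [-0.111, 0, 0.001]]
    - [[0.007, -0.027, 0.023], [-0.111, 0, 0.001]]
    - [[0.006, -0.028, 0.019], [-0.112, 0.001, 0.001]]
    - [[0.007, -0.031, 0.018], [-0.111, 0, 0.001]]
    - [[0.007, -0.031, 0.014], [-0.111, 0, 0.001]]
    - [[0.007, -0.033, 0.012], [-0.111, 0, 0.001]]
    - [[0, -0.004, 0.007], [-0.074, 0, 0]]
    - [[0, -0.005, 0.007], [-0.074, 0, 0]]
    - [[0, -0.005, 0.006], [-0.074, 0, 0]]
    - [[0, 0, 0], [0, 0, 0]]
    - [[0, 0, 0], [0, 0, 0]]

```text
time_s: 8.1
eef_pos: [613.1, -26.3, 46.0]
ee_rot: [0.341, 0.939, 0.03, 0.011]
force: [0.1, 0.7, -1.2]
grip_width: 0.441
```

```bash
python3 - <<'E'
from plan import *
s=ctrl.sense();print(s['time_s'],s['eef_pos'],s['joints'].round(3),s['grip_width'],s['force'],s['dq'].round(3),q2R(s['ee_rot']).round(3))
a=cams.capture("wrist")[:,:,::-1]
b=cams.capture("scene")[:,:,::-1]
cv2.imwrite("pics/w6.png",a)
cv2.imwrite("pics/s6.png",cv2.resize(b[200:400,220:460],None,fx=3,fy=3,interpolation=cv2.INTER_CUBIC))
E
```

```text
8.1 [613.12196053 -26.28425848  45.96054597] [ 0.034  0.789  1.422 -0.816  1.077  0.427] 0.4413290249189795 [ 0.11677615  0.68392553 -1.24181733] [-0.006 -0.02  -0.005 -0.002  0.001  0.002] [[ 0.998  0.05   0.041]
 [ 0.065 -0.766 -0.64 ]
 [-0.     0.641 -0.767]]
```

View pics/w6.png

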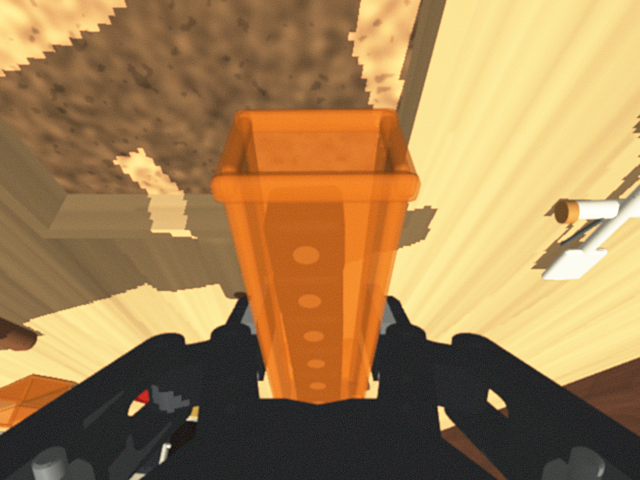

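View pics/s6.png

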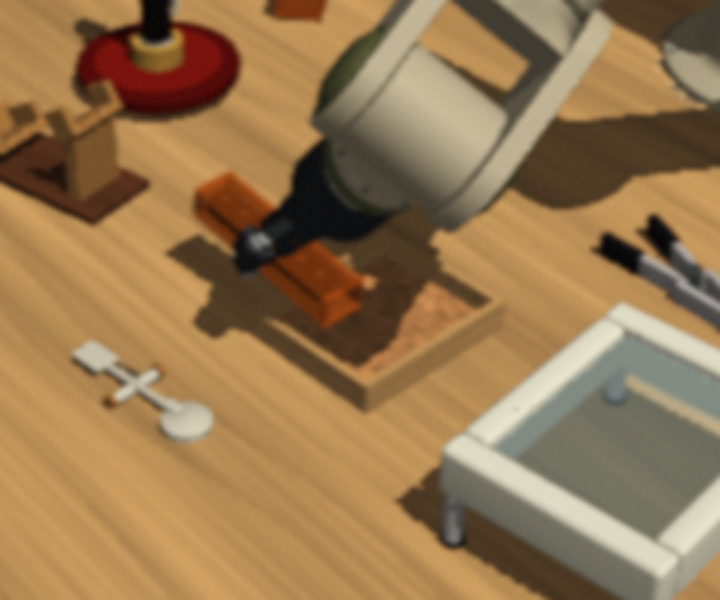

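```bash
python3 - <<'E'
from plan import *
plan([(*pour(28,-42,20,zl=36),3)])
E
```

```text
3 [[[0,0.003,-0.006],[-0.075,0,-0.001]],[[-0.001,0.003,-0.005],[-0.074,0,-0.001]],[[0,0.004,-0.006],[-0.075,0,-0.001]]]
end [612.4 -23.2  61.3] [ 0.05  -0.764 -0.643]
```

Call:
play_rows:
  steps:
    - [[0, 0.003, -0.006], [-0.075, 0, -0.001]]
    - [[-0.001, 0.003, -0.005], [-0.074, 0, -0.001]]
    - [[0, 0.004, -0.006], [-0.075, 0, -0.001]]
    - [[0, 0, 0], [0, 0, 0]]
    - [[0, 0.0087, 0.005], [0, 0, 0]]
    - [[0, 0.0087, 0.005], [0, 0, 0]]
    - [[0, -0.0087, -0.005], [0, 0, 0]]
    - [[0, -0.0087, -0.005], [0, 0, 0]]
    - [[0, 0, 0], [0, 0, 0]]

```text
time_s: 9.1
eef_pos: [611.7, -21.4, 60.1]
ee_rot: [0.423, 0.906, 0.031, 0.014]
force: [-0.0, 0.5, -1.9]
grip_width: 0.442
```

```bash
cat > look.py <<'E'
from plan import *
import sys
s=ctrl.sense();print(s['time_s'],s['eef_pos'].round(1),s['joints'].round(3),s['grip_width'],s['force'].round(1),np.degrees(np.arcsin(-(q2R(s['ee_rot'])@MT)[2])).round(1))
a=cams.capture("wrist")[:,:,::-1]
cv2.imwrite(f"pics/{sys.argv[1]}.png",a)
E
python3 look.py w7
```

```text
9.1 [611.7 -21.4  60.1] [ 0.095  0.826  1.406 -0.974  1.184  0.549] 0.44245836916857423 [-0.   0.5 -1.9] 20.0
```

View pics/w7.png

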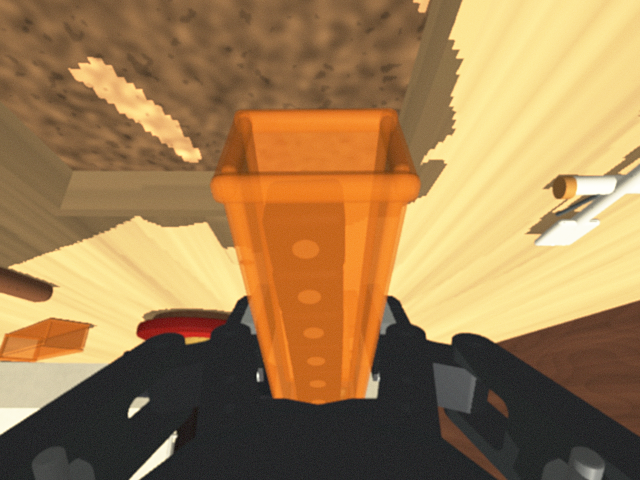

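Call:
play_rows:
  steps:
    - [[0, 0.015, 0.0087], [0, 0, 0]]
    - [[0, -0.015, -0.0087], [0, 0, 0]]
    - [[0, 0.015, 0.0087], [0, 0, 0]]
    - [[0, -0.015, -0.0087], [0, 0, 0]]
    - [[0, 0, 0], [0, 0, 0]]

```text
time_s: 9.65
eef_pos: [611.7, -21.9, 60.3]
ee_rot: [0.423, 0.906, 0.031, 0.014]
force: [-0.3, 0.3, -1.2]
grip_width: 0.442
```

```bash
python3 look.py w8
```

```text
9.65 [611.7 -21.9  60.3] [ 0.094  0.825  1.406 -0.974  1.184  0.549] 0.44199591422549306 [-0.3  0.3 -1.2] 20.0
```

View pics/w8.png

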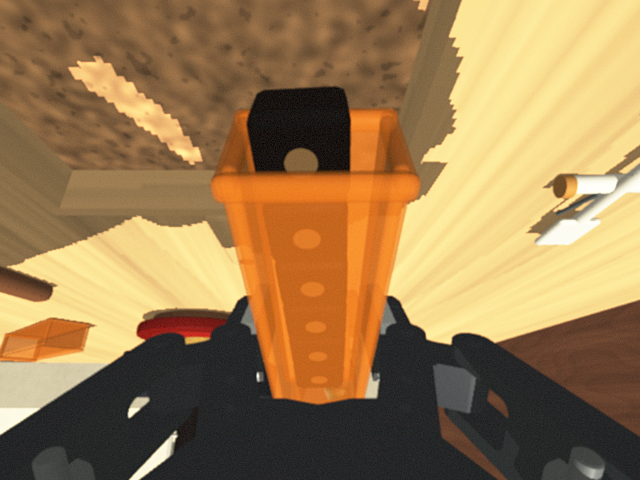

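Call:
play_rows:
  steps:
    - [[0, 0.012, 0.007], [0, 0, 0]]
    - [[0, -0.012, -0.007], [0, 0, 0]]
    - [[0, 0, 0], [0, 0, 0]]

```text
time_s: 10.0
eef_pos: [611.8, -22.1, 60.5]
ee_rot: [0.423, 0.906, 0.031, 0.014]
force: [0.0, 1.5, -2.0]
grip_width: 0.438
```

```bash
python3 look.py w9
```

```text
10.0 [611.8 -22.1  60.5] [ 0.094  0.825  1.406 -0.974  1.184  0.549] 0.43849494077755685 [ 0.   1.5 -2. ] 20.0
```

View pics/w9.png

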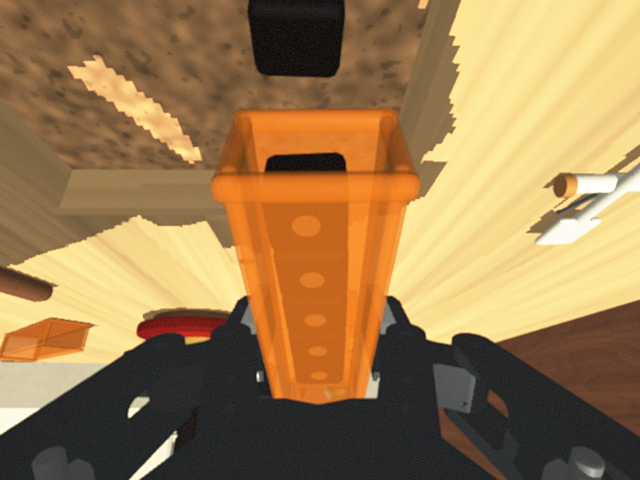

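Call:
play_rows:
  steps:
    - [[-0.005, 0, 0], [0, 0, 0]]
    - [[-0.011, 0, 0], [0, 0, 0]]
    - [[-0.012, 0, 0], [0, 0, 0]]
    - [[-0.012, 0, 0], [0, 0, 0]]
    - [[-0.011, 0, 0], [0, 0, 0]]
    - [[-0.005, 0, 0], [0, 0, 0]]
    - [[0, 0, 0], [0, 0, 0]]
    - [[0, 0.014, 0.0081], [0, 0, 0]]
    - [[0, -0.014, -0.0081], [0, 0, 0]]
    - [[0, 0, 0], [0, 0, 0]]

```text
time_s: 11.05
eef_pos: [570.1, -24.9, 60.5]
ee_rot: [0.423, 0.906, 0.031, 0.014]
force: [0.0, 0.3, -1.3]
grip_width: 0.439
```

```bash
python3 look.py w10; python3 -c "
from plan import *
print(pour(28,0,20,zl=36)[0])"
```

```text
11.05 [570.1 -24.9  60.5] [ 0.096  0.759  1.546 -1.     1.144  0.617] 0.4387826779279792 [ 0.   0.3 -1.3] 20.0
[570.25183432 -25.83542783  61.00403772]
```

View pics/w10.png

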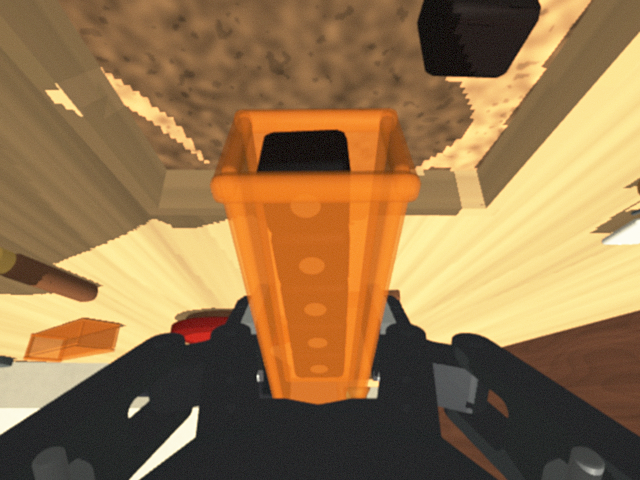

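Call:
play_rows:
  steps:
    - [[0, 0.014, 0.0081], [0, 0, 0]]
    - [[0, -0.014, -0.0081], [0, 0, 0]]
    - [[0, 0, 0], [0, 0, 0]]

```text
time_s: 11.4
eef_pos: [569.9, -25.1, 60.5]
ee_rot: [0.423, 0.906, 0.031, 0.014]
force: [-0.9, -0.6, -1.5]
grip_width: 0.439
```

```bash
python3 look.py w11
```

```text
11.4 [569.9 -25.1  60.5] [ 0.096  0.759  1.547 -1.     1.144  0.617] 0.4390361866138971 [-0.9 -0.6 -1.5] 20.1
```

View pics/w11.png

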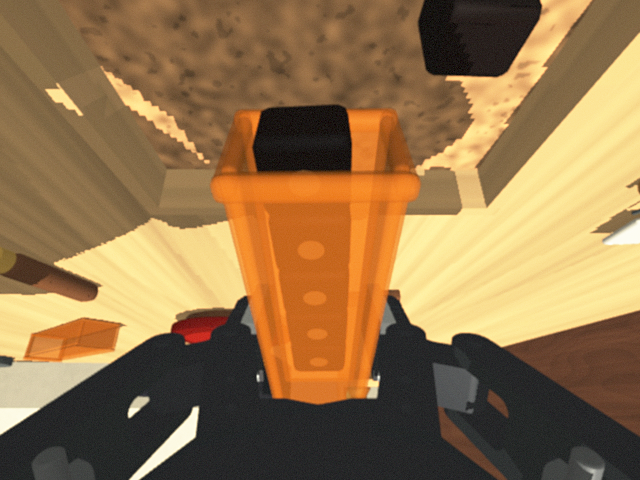

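One more full and it should fall (about 7 mm per cycle).

Call:
play_rows:
  steps:
    - [[0, 0.014, 0.0081], [0, 0, 0]]
    - [[0, -0.014, -0.0081], [0, 0, 0]]
    - [[0, 0, 0], [0, 0, 0]]

```text
time_s: 11.75
eef_pos: [569.9, -25.1, 60.6]
ee_rot: [0.423, 0.906, 0.031, 0.014]
force: [-0.3, -0.8, -1.2]
grip_width: 0.436
```

```bash
python3 look.py w12
```

```text
11.75 [569.9 -25.1  60.6] [ 0.096  0.758  1.547 -1.     1.144  0.617] 0.43619121818252193 [-0.3 -0.8 -1.2] 20.1
```

View pics/w12.png

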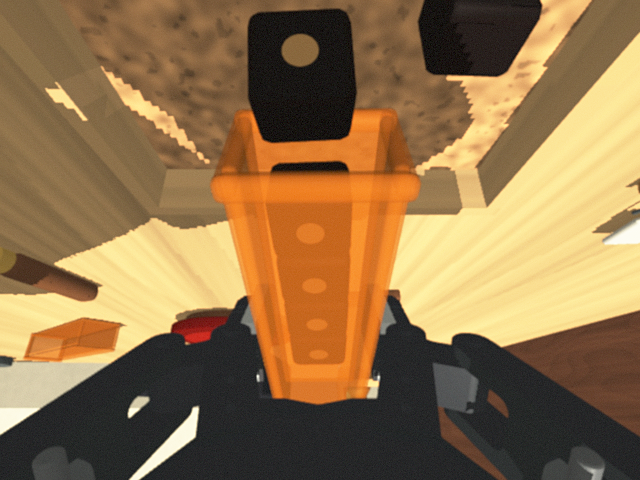

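Call:
play_rows:
  steps:
    - [[0, 0, 0], [0, 0, 0]]
    - [[-0.005, 0, 0], [0, 0, 0]]
    - [[-0.011, 0, 0], [0, 0, 0]]
    - [[-0.012, 0, 0], [0, 0, 0]]
    - [[-0.012, 0, 0], [0, 0, 0]]
    - [[-0.011, 0, 0], [0, 0, 0]]
    - [[-0.005, 0, 0], [0, 0, 0]]
    - [[0, 0, 0], [0, 0, 0]]
    - [[0, 0.014, 0.0081], [0, 0, 0]]
    - [[0, -0.014, -0.0081], [0, 0, 0]]
    - [[0, 0.013, 0.0075], [0, 0, 0]]
    - [[0, -0.013, -0.0075], [0, 0, 0]]
    - [[0, 0, 0], [0, 0, 0]]

```text
time_s: 13.1
eef_pos: [528.0, -27.6, 60.4]
ee_rot: [0.423, 0.906, 0.031, 0.014]
force: [0.0, 0.1, -2.1]
grip_width: 0.435
```

```bash
python3 look.py w13
```

```text
13.1 [528.  -27.6  60.4] [ 0.098  0.697  1.679 -1.027  1.109  0.684] 0.4347810759548125 [ 0.   0.1 -2.1] 20.1
```

View pics/w13.png

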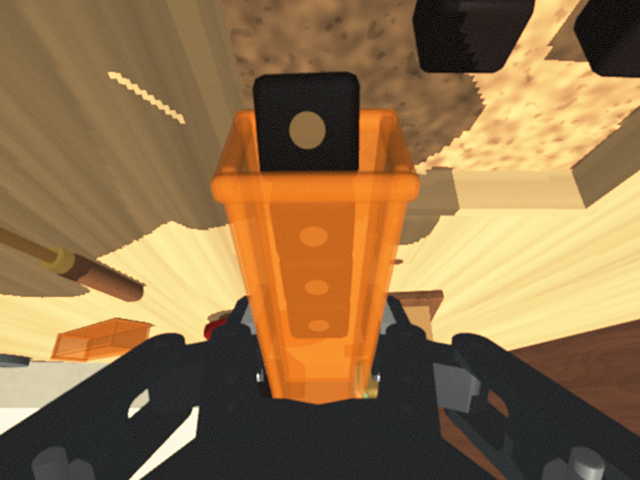

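Call:
play_rows:
  steps:
    - [[0, 0.011, 0.0064], [0, 0, 0]]
    - [[0, -0.011, -0.0064], [0, 0, 0]]
    - [[0, 0, 0], [0, 0, 0]]
    - [[0, 0, 0], [0, 0, 0]]

```text
time_s: 13.55
eef_pos: [528.1, -28.0, 60.7]
ee_rot: [0.423, 0.906, 0.031, 0.014]
force: [-0.1, 0.3, -0.9]
grip_width: 0.437
```

```bash
python3 look.py w14
```

```text
13.55 [528.1 -28.   60.7] [ 0.098  0.696  1.679 -1.028  1.109  0.684] 0.437039779842279 [-0.1  0.3 -0.9] 20.1
```

View pics/w14.png

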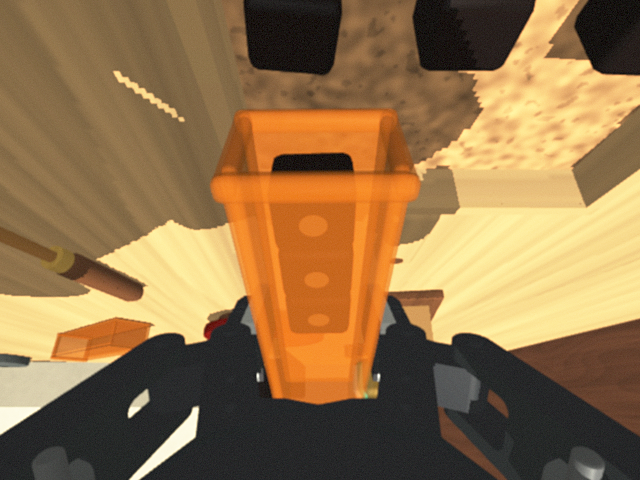

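```bash
python3 -c "
from plan import *
p,M=cur(); t=pour(-28,42,20,zl=36)[0]; print(t,(M.T@(t-p)/750).round(4))"
```

```text
[532.01456771 -84.46913352  61.00403772] [0.0002 0.0486 0.0576]
```

Call:
play_rows:
  steps:
    - [[0, 0.003, 0.0036], [0, 0, 0]]
    - [[0, 0.006, 0.007], [0, 0, 0]]
    - [[0, 0.0077, 0.0091], [0, 0, 0]]
    - [[0, 0.0077, 0.0091], [0, 0, 0]]
    - [[0, 0.0077, 0.0091], [0, 0, 0]]
    - [[0, 0.0077, 0.0091], [0, 0, 0]]
    - [[0, 0.006, 0.007], [0, 0, 0]]
    - [[0, 0.003, 0.0036], [0, 0, 0]]
    - [[0, 0, 0], [0, 0, 0]]

```text
time_s: 14.5
eef_pos: [531.8, -85.1, 61.2]
ee_rot: [0.423, 0.906, 0.03, 0.014]
force: [0.3, -0.4, -1.1]
grip_width: 0.442
```

```bash
python3 look.py w15
```

```text
14.5 [531.8 -85.1  61.2] [-0.012  0.679  1.714 -1.095  1.035  0.66 ] 0.44248554053928263 [ 0.3 -0.4 -1.1] 20.1
```

View pics/w15.png

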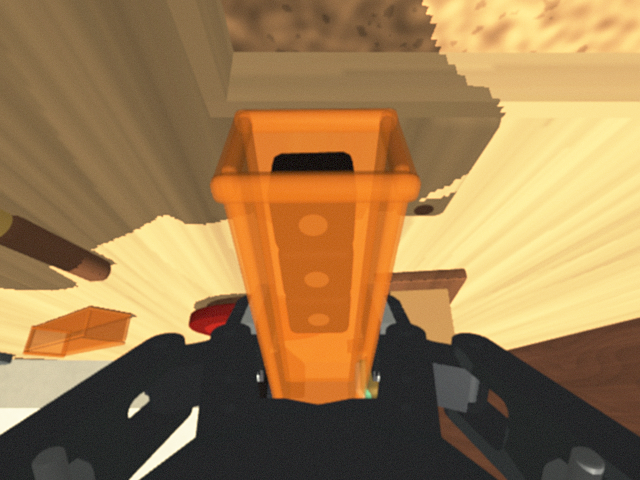

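```bash
python3 - <<'E'
from plan import *
ci=cams.camera_info("wrist"); p,M=cur()
for v in(-19,19):
    print("lip low",pj(ci,p+M@(np.array([v,0,-24])+77*MT-15*NT)),"hi",pj(ci,p+M@(np.array([v,0,-24])+77*MT+15*NT)))
lip=p+M@(np.array([0,0,-24])+77*MT-15*NT); print(lip)
X,Y,A=TRAY;a=np.radians(A);u=np.array([np.cos(a),np.sin(a),0]);w=np.array([-np.sin(a),np.cos(a),0])
print("local",(lip-[X,Y,0])@u,(lip-[X,Y,0])@w)
for lx,ly in((-65,75),(-59,69),(-65,0),(-59,0)):
    print(lx,ly,pj(ci,np.array([X,Y,26])+u*lx+w*ly))
E
```

```text
lip low [246.90991851 109.69504565] hi [224.27072698 182.20860678]
lip low [401.08545336 109.78566816] hi [427.49915754 182.32818843]
[526.15252437   0.68734818  36.06758103]
local -52.25349760937154 42.26509417487566
-65 75 [210.55404151 116.28070958]
-59 69 [226.35758803 100.31934355]
-65 0 [468.24445612 116.85091874]
-59 0 [476.68374852 100.87965058]
```

Call:
play_rows:
  steps:
    - [[0, 0.014, 0.0081], [0, 0, 0]]
    - [[0, -0.014, -0.0081], [0, 0, 0]]
    - [[0, 0.013, 0.0075], [0, 0, 0]]
    - [[0, -0.013, -0.0075], [0, 0, 0]]
    - [[0, 0, 0], [0, 0, 0]]

```text
time_s: 15.05
eef_pos: [531.7, -83.8, 60.8]
ee_rot: [0.423, 0.906, 0.031, 0.014]
force: [-0.4, -0.3, -1.5]
grip_width: 0.434
```

```bash
python3 look.py w16
```

```text
15.05 [531.7 -83.8  60.8] [-0.009  0.68   1.714 -1.095  1.035  0.66 ] 0.43389343282374654 [-0.4 -0.3 -1.5] 20.0
```

View pics/w16.png

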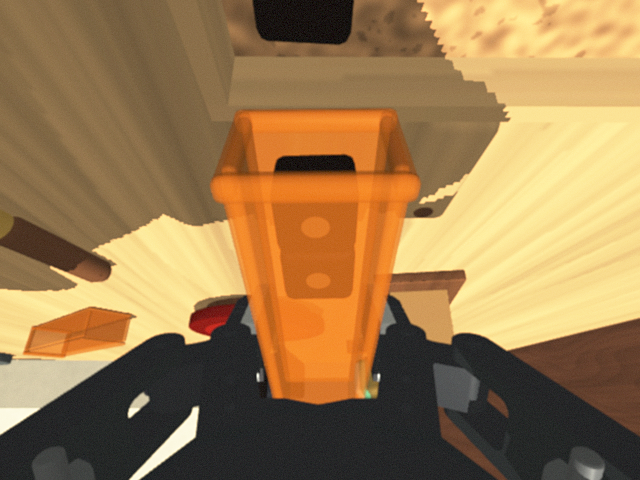

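Blank 4 dropped; two remain. Move +42 mm along tool x, one cycle, look.

Call:
play_rows:
  steps:
    - [[0.005, 0, 0], [0, 0, 0]]
    - [[0.011, 0, 0], [0, 0, 0]]
    - [[0.012, 0, 0], [0, 0, 0]]
    - [[0.012, 0, 0], [0, 0, 0]]
    - [[0.011, 0, 0], [0, 0, 0]]
    - [[0.005, 0, 0], [0, 0, 0]]
    - [[0, 0, 0], [0, 0, 0]]
    - [[0, 0.014, 0.0081], [0, 0, 0]]
    - [[0, -0.014, -0.0081], [0, 0, 0]]
    - [[0, 0, 0], [0, 0, 0]]

```text
time_s: 16.1
eef_pos: [573.4, -81.3, 60.8]
ee_rot: [0.423, 0.906, 0.031, 0.013]
force: [-0.6, 0.6, -1.6]
grip_width: 0.439
```

```bash
python3 look.py w17
```

```text
16.1 [573.4 -81.3  60.8] [-0.004  0.742  1.581 -1.056  1.072  0.591] 0.4394053924885127 [-0.6  0.6 -1.6] 20.0
```

View pics/w17.png

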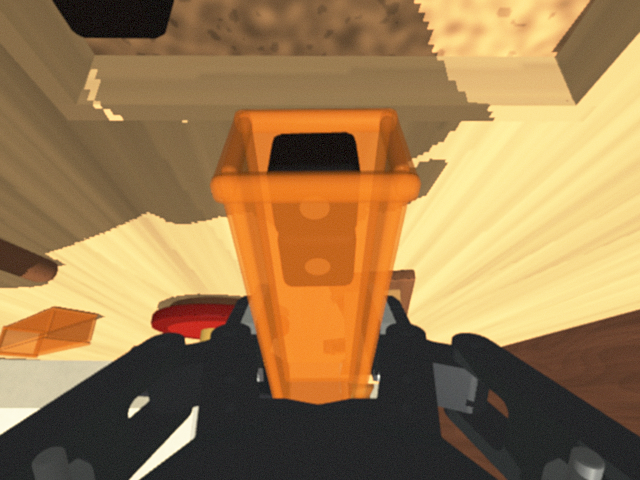

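Call:
play_rows:
  steps:
    - [[0, 0.014, 0.0081], [0, 0, 0]]
    - [[0, -0.014, -0.0081], [0, 0, 0]]
    - [[0, 0, 0], [0, 0, 0]]

```text
time_s: 16.45
eef_pos: [573.6, -81.4, 60.9]
ee_rot: [0.423, 0.906, 0.031, 0.014]
force: [-0.3, -0.2, -0.7]
grip_width: 0.433
```

```bash
python3 look.py w18
```

```text
16.45 [573.6 -81.4  60.9] [-0.004  0.742  1.581 -1.056  1.072  0.591] 0.4334019060089825 [-0.3 -0.2 -0.7] 20.0
```

View pics/w18.png

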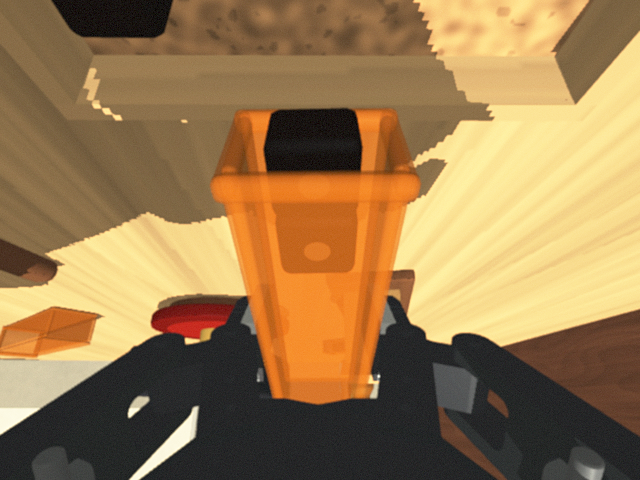

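Call:
play_rows:
  steps:
    - [[0, 0.014, 0.0081], [0, 0, 0]]
    - [[0, -0.014, -0.0081], [0, 0, 0]]
    - [[0, 0, 0], [0, 0, 0]]
    - [[0, 0, 0], [0, 0, 0]]

```text
time_s: 16.9
eef_pos: [573.8, -81.8, 61.1]
ee_rot: [0.423, 0.906, 0.031, 0.014]
force: [0.6, -0.2, -1.0]
grip_width: 0.436
```

```bash
python3 look.py w19
```

```text
16.9 [573.8 -81.8  61.1] [-0.005  0.742  1.581 -1.057  1.072  0.591] 0.43584601343139084 [ 0.6 -0.2 -1. ] 20.1
```

View pics/w19.png

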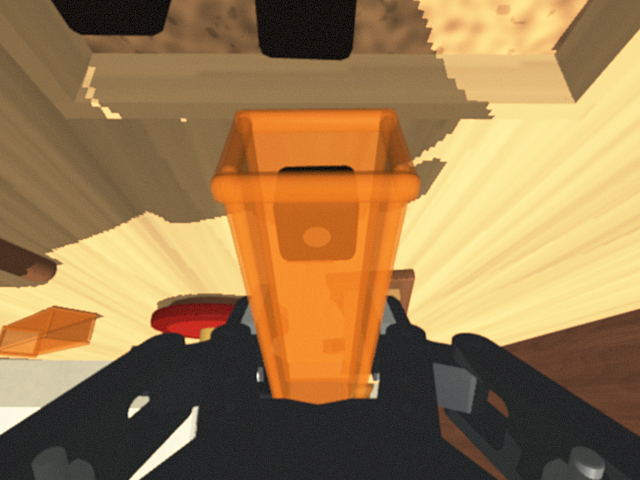

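Five out. Last to the +x corner.

Call:
play_rows:
  steps:
    - [[0.005, 0, 0], [0, 0, 0]]
    - [[0.011, 0, 0], [0, 0, 0]]
    - [[0.012, 0, 0], [0, 0, 0]]
    - [[0.012, 0, 0], [0, 0, 0]]
    - [[0.011, 0, 0], [0, 0, 0]]
    - [[0.005, 0, 0], [0, 0, 0]]
    - [[0, 0, 0], [0, 0, 0]]
    - [[0, 0.014, 0.0081], [0, 0, 0]]
    - [[0, -0.014, -0.0081], [0, 0, 0]]
    - [[0, 0.014, 0.0081], [0, 0, 0]]
    - [[0, -0.014, -0.0081], [0, 0, 0]]
    - [[0, 0.014, 0.0081], [0, 0, 0]]
    - [[0, -0.014, -0.0081], [0, 0, 0]]
    - [[0, 0, 0], [0, 0, 0]]
    - [[0, 0, 0], [0, 0, 0]]

```text
time_s: 18.45
eef_pos: [615.7, -78.7, 60.9]
ee_rot: [0.423, 0.906, 0.031, 0.014]
force: [0.6, 0.7, -1.0]
grip_width: 0.435
```

```bash
python3 look.py w20
```

```text
18.45 [615.7 -78.7  60.9] [ 1.000e-03  8.090e-01  1.440e+00 -1.021e+00  1.113e+00  5.210e-01] 0.43464328401447644 [ 0.6  0.7 -1. ] 20.1
```

View pics/w20.png

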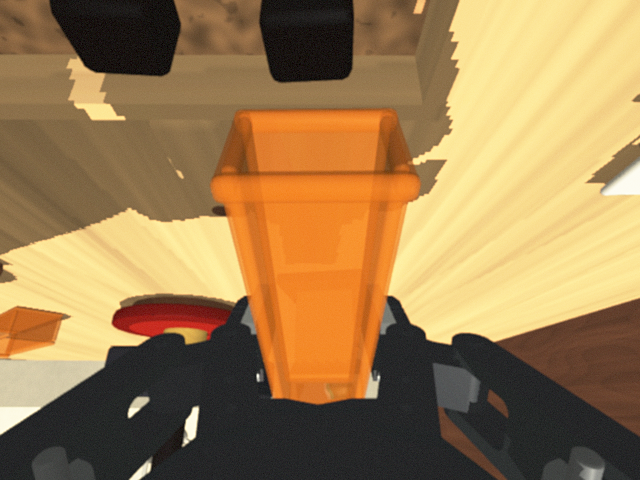

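```bash
python3 - <<'E'
from plan import *
p,M=cur(); g=np.load("grasp.npy"); G=q2R(g[3:]); gp=g[:3]
plan([(p+[0,-20,40],None,2),([600,-140,175],tool(4),7),(gp+[0,0,130],G,6)])
E
```

```text
15 [[[-0.001,0.029,-0.007],[0,0,0]],[[-0.001,0.029,-0.007],[0,0,0]],[[-0.004,0.016,-0.003],[0.159,0,0]],[[-0.003,0.015,-0.005],[0.159,0.001,-0.001]],[[-0.004,0.014,-0.007],[0.159,0,0]],[[-0.003,0.014,-0.009],[0.159,0.001,0]],[[-0.004,0.012,-0.01],[0.159,0,-0.001]],[[-0.003,0.011,-0.012],[0.159,0.001,0]],[[-0.004,0.009,-0.013],[0.159,0,0]],[[0.008,0.035,0],[0,0,-0.036]],[[0.006,0.035,0.001],[0.001,-0.001,-0.035]],[[0.006,0.035,0],[0,0,-0.036]],[[0.005,0.035,0.001],[0.001,-0.001,-0.036]],[[0.003,0.036,0],[0,0,-0.035]],[[0.003,0.035,0],[0,-0.001,-0.036]]]
end [ 644.8 -293.6  173.4] [-0.003  0.001 -1.   ]
```

Call:
play_rows:
  steps:
    - [[-0.001, 0.029, -0.007], [0, 0, 0]]
    - [[-0.001, 0.029, -0.007], [0, 0, 0]]
    - [[-0.004, 0.016, -0.003], [0.159, 0, 0]]
    - [[-0.003, 0.015, -0.005], [0.159, 0.001, -0.001]]
    - [[-0.004, 0.014, -0.007], [0.159, 0, 0]]
    - [[-0.003, 0.014, -0.009], [0.159, 0.001, 0]]
    - [[-0.004, 0.012, -0.01], [0.159, 0, -0.001]]
    - [[-0.003, 0.011, -0.012], [0.159, 0.001, 0]]
    - [[-0.004, 0.009, -0.013], [0.159, 0, 0]]
    - [[0.008, 0.035, 0], [0, 0, -0.036]]
    - [[0.006, 0.035, 0.001], [0.001, -0.001, -0.035]]
    - [[0.006, 0.035, 0], [0, 0, -0.036]]
    - [[0.005, 0.035, 0.001], [0.001, -0.001, -0.036]]
    - [[0.003, 0.036, 0], [0, 0, -0.035]]
    - [[0.003, 0.035, 0], [0, -0.001, -0.036]]
    - [[0, 0, 0], [0, 0, 0]]
    - [[0, 0, 0], [0, 0, 0]]

```text
time_s: 20.2
eef_pos: [644.4, -293.9, 172.9]
ee_rot: [-0.001, 0.993, 0.118, -0.002]
force: [-0.5, 0.6, -0.8]
grip_width: 0.44
```

```bash
python3 - <<'E'
from plan import *
a=cams.capture("top")[:,:,::-1]
b=cams.capture("scene")[:,:,::-1]
cv2.imwrite("pics/t21.png",cv2.resize(a[150:270,180:320],None,fx=5,fy=5,interpolation=cv2.INTER_CUBIC))
cv2.imwrite("pics/s21.png",cv2.resize(b[180:360,180:420],None,fx=3.3,fy=3.3,interpolation=cv2.INTER_CUBIC))
p,M=cur(); g=np.load("grasp.npy"); G=q2R(g[3:]); gp=g[:3]
s=ctrl.sense(); print(s['time_s'],s['eef_pos'],s['dq'].round(3),s['joints'].round(2))
plan([(gp+[0,0,50],G,3),(gp+[0,0,0.5],G,4)])
E
```

```text
20.3 [ 644.57749705 -292.95004345  173.49713553] [ 0.006 -0.007  0.001  0.    -0.002 -0.002] [-0.59  0.78  0.91 -0.    1.46 -0.83]
7 [[[0,0,0.036],[0,0,0]],[[0,0.001,0.036],[0,0,0]],[[0,0,0.035],[0,0.001,0]],[[0,0,0.017],[0,0,0]],[[0,0,0.016],[0,0,0]],[[0,0,0.017],[0,0,0]],[[0,0.001,0.016],[0,0,0]]]
end [ 644.6 -294.2   43.7] [-0.002  0.002 -1.   ]
```

View pics/t21.png

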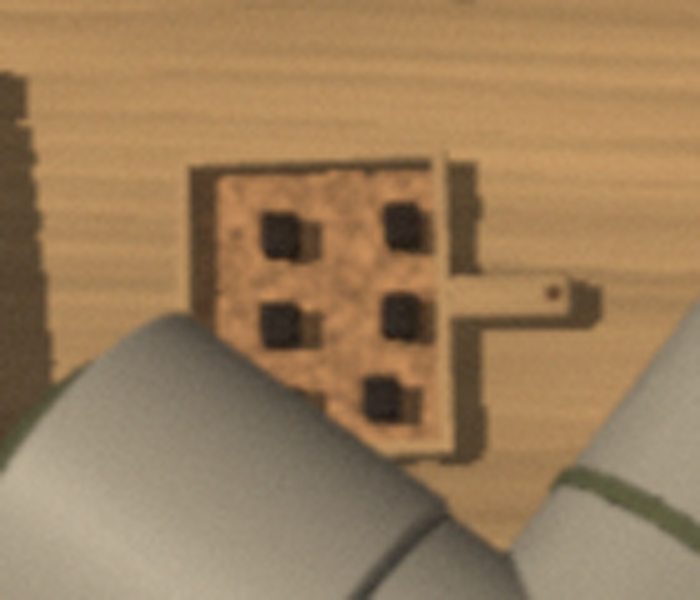

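View pics/s21.png

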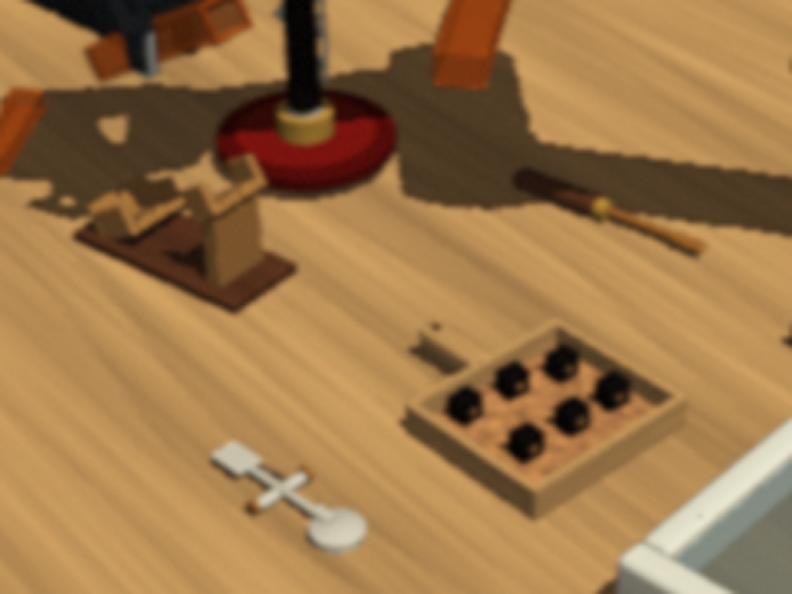

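Call:
play_rows:
  steps:
    - [[0, 0, 0.036], [0, 0, 0]]
    - [[0, 0.001, 0.036], [0, 0, 0]]
    - [[0, 0, 0.035], [0, 0.001, 0]]
    - [[0, 0, 0.017], [0, 0, 0]]
    - [[0, 0, 0.016], [0, 0, 0]]
    - [[0, 0, 0.013], [0, 0, 0]]
    - [[0, 0, 0], [0, 0, 0]]
    - [[0, 0, 0], [0, 0, 0]]

```text
time_s: 21.1
eef_pos: [644.9, -294.5, 59.5]
ee_rot: [-0.001, 0.993, 0.118, -0.0]
force: [-0.1, 0.3, -1.0]
grip_width: 0.438
```

```bash
python3 look.py w22; python3 - <<'E'
from plan import *
p,M=cur(); g=np.load("grasp.npy"); G=q2R(g[3:]); gp=g[:3]
print(gp); plan([(gp+[0,0,.3],G,3)])
E
```

```text
21.1 [ 644.9 -294.5   59.5] [-5.930e-01  8.760e-01  1.030e+00  1.000e-03  1.237e+00 -8.310e-01] 0.4382776047252159 [-0.1  0.3 -1. ] -30.1
[ 644.80970529 -293.8234503    43.01188772]
3 [[[0,0,0.007],[0.001,-0.001,0]],[[0,-0.001,0.008],[0,-0.001,0]],[[0,0,0.007],[0.001,0,-0.001]]]
end [ 644.8 -293.8   43.3] [-0.002  0.002 -1.   ]
```

View pics/w22.png

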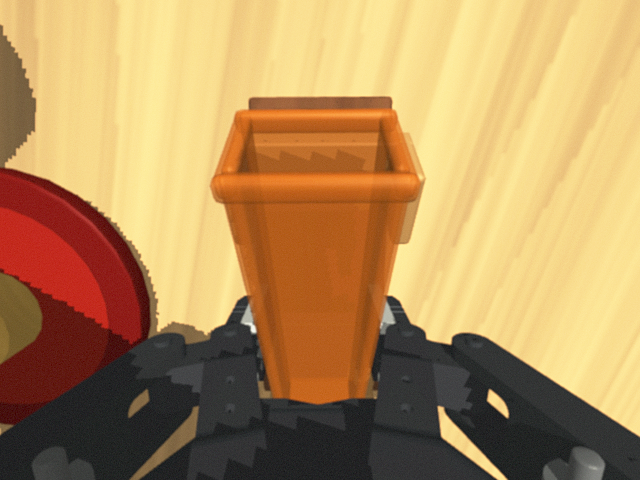

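Call:
play_rows:
  steps:
    - [[0, 0, 0.007], [0.001, -0.001, 0]]
    - [[0, -0.001, 0.008], [0, -0.001, 0]]
    - [[0, 0, 0.006], [0.001, 0, -0.001]]
    - [[0, 0, 0], [0, 0, 0]]
    - [[0, 0, 0], [0, 0, 0]]

```text
time_s: 21.65
eef_pos: [644.6, -293.8, 43.0]
ee_rot: [-0.001, 0.993, 0.119, -0.001]
force: [1.5, -1.2, 0.2]
grip_width: 0.439
```

```bash
python3 look.py w23
```

```text
21.65 [ 644.6 -293.8   43. ] [-0.593  0.894  1.041  0.     1.21  -0.831] 0.4391809284217164 [ 1.5 -1.2  0.2] -30.2
```

View pics/w23.png

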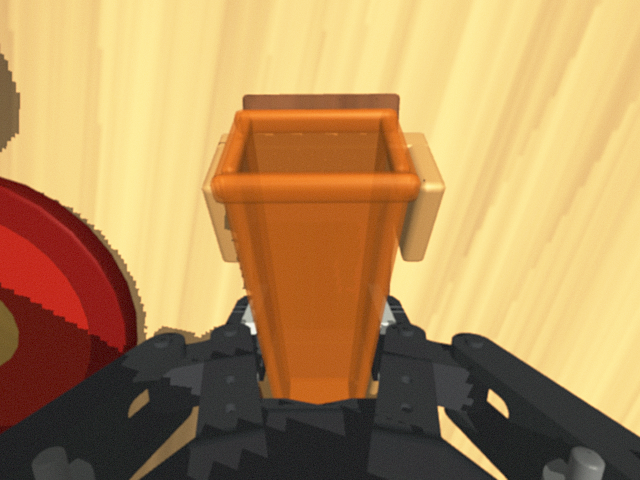

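Call:
play_rows:
  steps:
    - [[0, 0, 0], [0, 0, 0]]
    - [[0, 0, 0], [0, 0, 0]]
    - [[0, 0, 0], [0, 0, 0]]
    - [[0, 0, 0], [0, 0, 0]]
    - [[0, 0, 0], [0, 0, 0]]
    - [[0, 0, 0], [0, 0, 0]]
    - [[0, 0, -0.01], [0, 0, 0]]
    - [[0, 0, -0.03], [0, 0, 0]]
    - [[0, 0, -0.04], [0, 0, 0]]
    - [[0, 0, -0.04], [0, 0, 0]]
    - [[0, 0, -0.04], [0, 0, 0]]
    - [[0, 0, -0.04], [0, 0, 0]]
  grip: 0

```text
time_s: 22.9
eef_pos: [644.8, -293.9, 195.0]
ee_rot: [-0.001, 0.993, 0.119, -0.001]
force: [0.6, 0.2, 0.5]
grip_width: 0.999
```

```bash
python3 look.py w24
```

```text
22.9 [ 644.8 -293.9  195. ] [-0.593  0.771  0.867  0.     1.507 -0.831] 0.9986190653475273 [0.6 0.2 0.5] -30.2
```

View pics/w24.png

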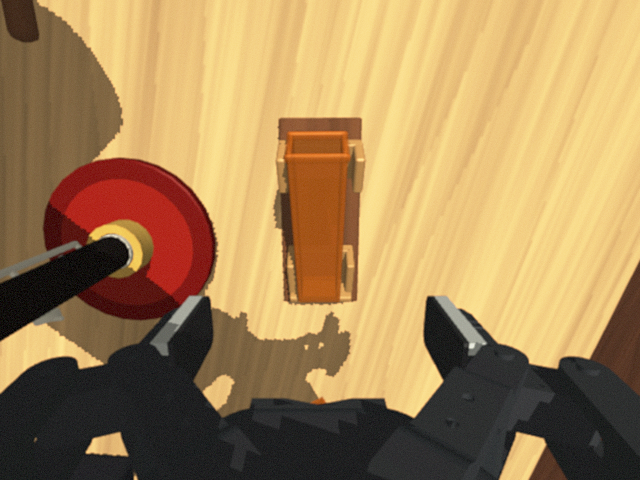

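```bash
python3 - <<'E'
from plan import *
p,M=cur()
plan([(p+[0,0,90],M,3),([565,160,390],tool(4),12)])
E
```

```text
15 [[[0,0,-0.04],[0,0,0]],[[0,0,-0.04],[0,0,0]],[[0,0,-0.04],[0,0,0]],[[0.003,-0.051,-0.011],[0,0,0.018]],[[0.003,-0.051,-0.011],[0.001,-0.001,0.018]],[[0.002,-0.052,-0.011],[0,0,0.018]],[[0.001,-0.051,-0.012],[0,-0.001,0.017]],[[0,-0.051,-0.011],[0.001,0,0.018]],[[0,-0.051,-0.011],[0,0,0.018]],[[-0.001,-0.052,-0.011],[0,-0.001,0.018]],[[-0.002,-0.051,-0.011],[0.001,0,0.018]],[[-0.003,-0.051,-0.011],[0,-0.001,0.018]],[[-0.003,-0.051,-0.011],[0,0,0.018]],[[-0.004,-0.051,-0.011],[0,0,0.018]],[[-0.005,-0.051,-0.011],[0.001,-0.001,0.017]]]
end [564.9 159.6 390. ] [-0.  0. -1.]
```

Call:
play_rows:
  steps:
    - [[0, 0, -0.04], [0, 0, 0]]
    - [[0, 0, -0.04], [0, 0, 0]]
    - [[0, 0, -0.04], [0, 0, 0]]
    - [[0.003, -0.051, -0.011], [0, 0, 0.018]]
    - [[0.003, -0.051, -0.011], [0.001, -0.001, 0.018]]
    - [[0.002, -0.052, -0.011], [0, 0, 0.018]]
    - [[0.001, -0.051, -0.012], [0, -0.001, 0.017]]
    - [[0, -0.051, -0.011], [0.001, 0, 0.018]]
    - [[0, -0.051, -0.011], [0, 0, 0.018]]
    - [[-0.001, -0.052, -0.011], [0, -0.001, 0.018]]
    - [[-0.002, -0.051, -0.011], [0.001, 0, 0.018]]
    - [[-0.003, -0.051, -0.011], [0, -0.001, 0.018]]
    - [[-0.003, -0.051, -0.011], [0, 0, 0.018]]
    - [[-0.004, -0.051, -0.011], [0, 0, 0.018]]
    - [[-0.005, -0.051, -0.011], [0.001, -0.001, 0.017]]
    - [[0, 0, 0], [0, 0, 0]]
    - [[0, 0, 0], [0, 0, 0]]

```text
time_s: 24.65
eef_pos: [565.0, 159.8, 385.2]
ee_rot: [-0.003, 0.999, 0.036, -0.003]
force: [-0.5, 0.1, 0.7]
grip_width: 0.996
```

```bash
cat > look2.py <<'E'
from plan import *
import sys,json
n=sys.argv[1]; cam=sys.argv[2] if len(sys.argv)>2 else "wrist"
s=ctrl.sense();print(s['time_s'],s['eef_pos'].round(1),s['joints'].round(3),s['grip_width'].round(3),s['force'].round(1),s['dq'].round(3))
ci=cams.camera_info(cam);a=cams.capture(cam)[:,:,::-1]
cv2.imwrite(f"pics/{n}.png",a)
json.dump({k:np.asarray(v).tolist() for k,v in ci.items()},open(n+".json","w"))
E
python3 look2.py w25
```

```text
Traceback (most recent call last):
  File "look2.py", line 4, in <module>
    s=ctrl.sense();print(s['time_s'],s['eef_pos'].round(1),s['joints'].round(3),s['grip_width'].round(3),s['force'].round(1),s['dq'].round(3))
                                                                                ^^^^^^^^^^^^^^^^^^^^^
AttributeError: 'float' object has no attribute 'round'
```

```bash
sed -i "s/s\['grip_width'\].round(3)/round(s['grip_width'],3)/" look2.py; python3 look2.py w25
```

```text
24.65 [565.  159.8 385.2] [0.074 0.421 0.955 0.006 1.772 0.003] 0.996 [-0.5  0.1  0.7] [-0.037  0.009  0.015 -0.006 -0.003 -0.006]
```

View pics/w25.png

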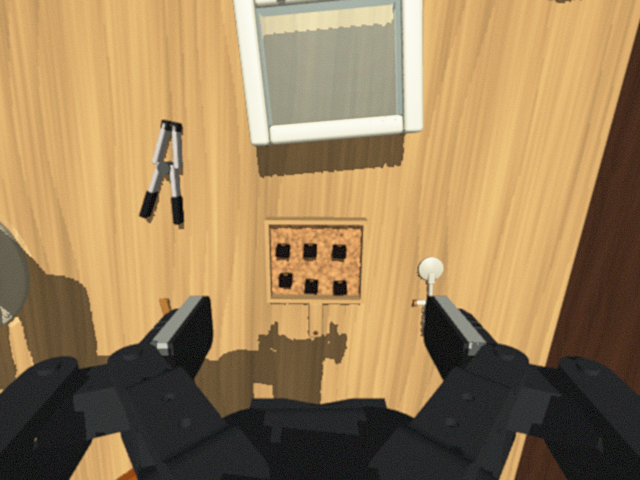

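```bash
python3 - <<'E'
import cv2
im=cv2.imread("pics/w25.png")
cv2.imwrite("pics/w25a.png",cv2.resize(im[0:180,225:435],None,fx=3.8,fy=3.3,interpolation=cv2.INTER_CUBIC))
cv2.imwrite("pics/w25b.png",cv2.resize(im[205:345,250:380],None,fx=5,fy=4,interpolation=cv2.INTER_CUBIC))
E
```

```text
(no output)
```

View pics/w25a.png

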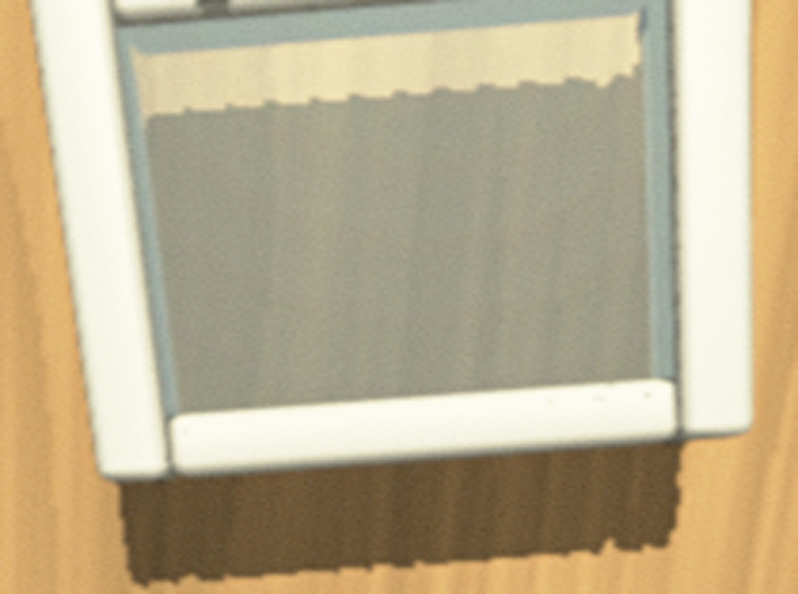

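View pics/w25b.png

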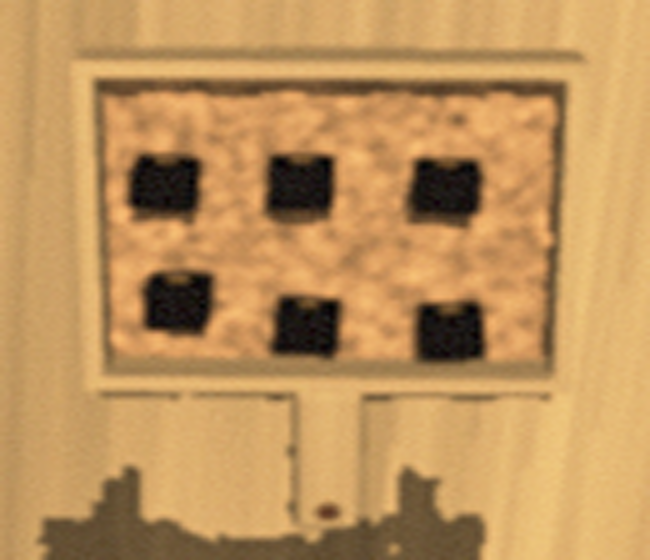

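```bash
cat > fitm.py <<'E'
exec(open("fit.py").read().split("tr=[")[0])
import json
C["w25"]={k:np.array(v) for k,v in json.load(open("w25.json")).items()}
A=lambda u,v:("w25",u/3.8+225,v/3.3)
B=lambda u,v:("w25",u/5+250,v/4+205)
# left edge point (35,0): which lx? solve by fitting both lx free
def fitm(extra,wts=1.0):
    obs=[(A(104,478),(-85,105,84)),(A(751,432),(-85,-105,84))]
    def f(p):
        c,s=np.cos(p[2]),np.sin(p[2]); r=[]
        P=lambda lx,ly,z:[p[0]+c*lx-s*ly,p[1]+s*lx+c*ly,z]
        for (n,u,v),l in obs: r+=list(pj(C[n],P(*l))-[u,v])
        for (n,u,v),ly in (( A(35,0),105),(A(750,0),-105)):
            a=pj(C[n],P(-85,ly,84));b=pj(C[n],P(60,ly,84));d=(b-a)/np.linalg.norm(b-a);w=np.array([u,v])-a
            r.append(d[0]*w[1]-d[1]*w[0])
        for (n,u,v),l in extra: r+=list(wts*(pj(C[n],P(*l))-[u,v]))
        return np.array(r)
    q=least_squares(f,[566,316,1.74],x_scale=[10,10,.1]);print(q.x.round(2),np.degrees(q.x[2]).round(2),q.fun.round(1));return q.x
mg=[(T(51,105),(85,-105,84)),(T(198,89),(-85,-105,84)),(T(218,263),(-85,105,84)),(T(65,285),(85,105,84)),
(S(590,234),(-85,105,84)),(S(749,311),(85,105,84)),(S(630,437),(85,-105,84)),(S(456,344),(-85,-105,84))]
fitm([]);fitm(mg)
print("tray")
tw=[(B(76,58),(65,75,26)),(B(582,56),(65,-75,26)),(B(90,388),(-65,75,26)),(B(558,388),(-65,-75,26))]
fit(tw,[566,54,1.6])
ci=C["w25"]
for u,v in((165,185),(300,183),(445,187),(178,303),(308,325),(450,330)):
    q=bp(ci,u/5+250,v/4+205,24); a=np.radians(93.76);d=q[:2]-[564.9,55.6];print((d@[np.cos(a),np.sin(a)]).round(0),(d@[-np.sin(a),np.cos(a)]).round(0))
E
python3 fitm.py
```

```text
[566.08 319.11   1.72] 98.59 [-1.9  0.3  1.6 -0.   1.7 -1.9]
[566.31 317.78   1.73] 99.14 [-1.   2.2  2.3  0.2  2.3 -1.4 -2.1  0.5 -1.8 -0.6 -3.1  1.4 -2.   0.2
 -0.1 -2.8  2.1 -1.9 -2.9  1.4 -1.8 -1.1]
tray
[564.401  56.71    1.639] deg 93.92
[-1.6 -0.4  0.8  0.6 -1.4 -0.3  2.3  0.3]
17.0 49.0
18.0 8.0
17.0 -35.0
-30.0 46.0
-39.0 6.0
-40.0 -38.0
```

```bash
cat >> plan.py <<'E'
def hgrip(X,Y,A,d=109,lean=33,ztcp=12.5,back=0):
    a=np.radians(A);u=np.array([np.cos(a),np.sin(a),0])
    M=tool(A-90,lean=lean)
    if M[:,2]@u<0: M=tool(A-90,lean=-lean)
    z=M[:,2]
    P=np.array([X,Y,20])-u*d
    t=(ztcp-20)/z[2]
    return P+z*t-z*back,M
E
python3 - <<'E'
from plan import *
a=hgrip(564.8,55.8,93.8,back=110);b=hgrip(564.8,55.8,93.8)
print(a[0],a[1].round(2),b[0])
plan([(*a,9)])
E
```

```text
[ 575.67155319 -107.87909034  104.75376247] [[ 1.    0.06 -0.04]
 [ 0.07 -0.84  0.54]
 [ 0.   -0.54 -0.84]] [571.70106434 -48.10051117  12.5       ]
9 [[[-0.001,0.04,0.041],[0.081,0.001,0]],[[-0.001,0.042,0.039],[0.08,0.001,0]],[[-0.001,0.045,0.036],[0.081,0.002,0.001]],[[-0.001,0.047,0.033],[0.081,0.001,0]],[[-0.001,0.048,0.03],[0.081,0.001,0]],[[-0.001,0.051,0.027],[0.08,0.001,0]],[[-0.001,0.052,0.023],[0.081,0.001,0]],[[-0.001,0.054,0.021],[0.081,0.001,0.001]],[[-0.001,0.055,0.016],[0.08,0.002,0]]]
end [ 575.7 -108.1  104.8] [-0.036  0.543 -0.839]
```

Call:
play_rows:
  steps:
    - [[-0.001, 0.04, 0.041], [0.081, 0.001, 0]]
    - [[-0.001, 0.042, 0.039], [0.08, 0.001, 0]]
    - [[-0.001, 0.045, 0.036], [0.081, 0.002, 0.001]]
    - [[-0.001, 0.047, 0.033], [0.081, 0.001, 0]]
    - [[-0.001, 0.048, 0.03], [0.081, 0.001, 0]]
    - [[-0.001, 0.051, 0.027], [0.08, 0.001, 0]]
    - [[-0.001, 0.052, 0.023], [0.081, 0.001, 0]]
    - [[-0.001, 0.054, 0.021], [0.081, 0.001, 0.001]]
    - [[-0.001, 0.055, 0.016], [0.08, 0.002, 0]]
    - [[0, 0, 0], [0, 0, 0]]
    - [[0, 0, 0], [0, 0, 0]]
    - [[0, 0, 0], [0, 0, 0]]

```text
time_s: 25.9
eef_pos: [576.0, -107.7, 105.8]
ee_rot: [-0.283, 0.958, 0.032, -0.008]
force: [0.0, 0.3, 0.5]
grip_width: 1.001
```

```bash
python3 look2.py w26; python3 - <<'E'
from plan import *
a=hgrip(564.8,55.8,93.8,back=40);b=hgrip(564.8,55.8,93.8)
plan([(*a,3),(*b,3)])
E
```

```text
25.9 [ 576.  -107.7  105.8] [-0.583  0.711  1.327  0.451  1.485 -0.777] 1.001 [0.  0.3 0.5] [ 0.019 -0.017 -0.001 -0.    -0.    -0.   ]
6 [[[0,0,0.031],[0.001,-0.001,0.001]],[[0,0.001,0.032],[0,0,0]],[[-0.001,0.001,0.031],[0.001,-0.001,0.001]],[[0,0,0.018],[0,0,0]],[[0,0,0.018],[0,0,0]],[[0,0,0.018],[0,0,0]]]
end [571.5 -48.3  12.1] [-0.036  0.544 -0.839]
```

View pics/w26.png

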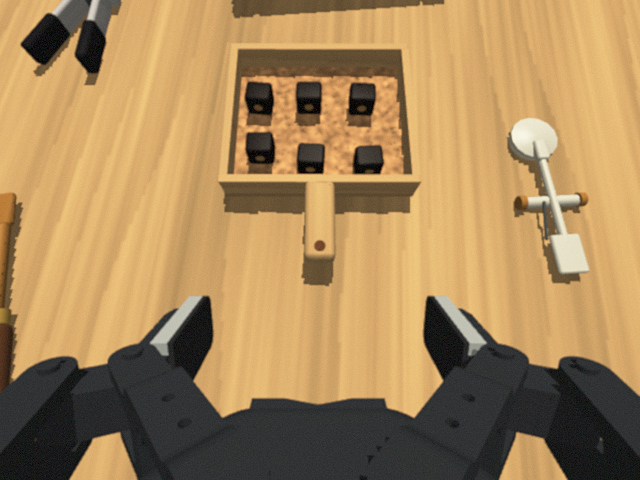

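Call:
play_rows:
  steps:
    - [[0, 0, 0.031], [0.001, -0.001, 0.001]]
    - [[0, 0.001, 0.032], [0, 0, 0]]
    - [[-0.001, 0.001, 0.031], [0.001, -0.001, 0.001]]
    - [[0, 0, 0.018], [0, 0, 0]]
    - [[0, 0, 0.018], [0, 0, 0]]
    - [[0, 0, 0.018], [0, 0, 0]]
    - [[0, 0, 0], [0, 0, 0]]
    - [[0, 0, 0], [0, 0, 0]]

```text
time_s: 26.75
eef_pos: [571.3, -48.6, 11.3]
ee_rot: [-0.284, 0.958, 0.031, -0.01]
force: [-0.1, -0.0, -0.1]
grip_width: 1.002
```

```bash
python3 look2.py w27
```

```text
26.75 [571.3 -48.6  11.3] [-0.504  0.802  1.452  0.502  1.266 -0.816] 1.002 [-0.1 -0.  -0.1] [-0.008 -0.007 -0.011  0.     0.001  0.001]
```

View pics/w27.png

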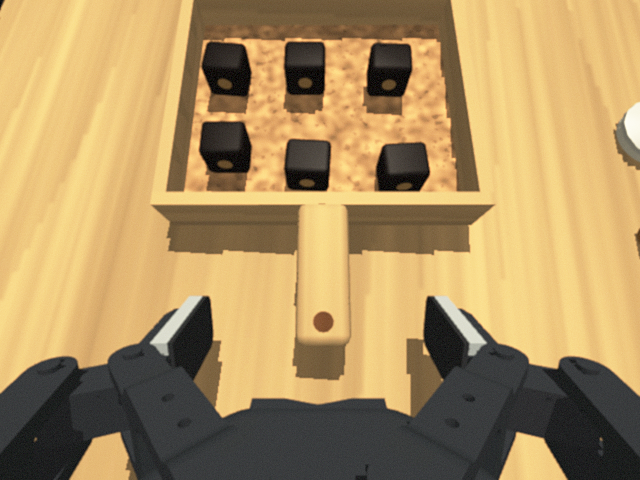

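Call:
play_rows:
  steps:
    - [[0.001, 0, 0], [0, 0, 0]]
    - [[0, 0, 0], [0, 0, 0]]
    - [[0, 0, 0], [0, 0, 0]]
    - [[0, 0, 0], [0, 0, 0]]
    - [[0, 0, 0], [0, 0, 0]]
    - [[0, 0, 0], [0, 0, 0]]
    - [[0, 0, 0], [0, 0, 0]]
    - [[0, 0, 0], [0, 0, 0]]
  grip: 1
  squeeze: 40

```text
time_s: 27.6
eef_pos: [572.0, -48.5, 11.2]
ee_rot: [-0.285, 0.958, 0.031, -0.01]
force: [1.0, -1.8, 3.8]
grip_width: 0.245
```

```bash
python3 look2.py w28
```

```text
27.6 [572.  -48.5  11.2] [-0.504  0.803  1.45   0.502  1.267 -0.815] 0.245 [ 1.  -1.8  3.8] [ 0.001 -0.002 -0.002 -0.002  0.001  0.   ]
```

View pics/w28.png

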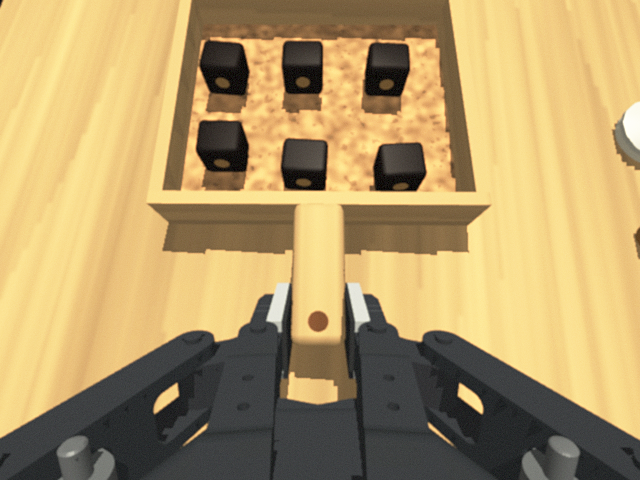

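```bash
cat > fitw.py <<'E'
exec(open("fit.py").read().split("tr=[")[0])
import json
C["w28"]={k:np.array(v) for k,v in json.load(open("w28.json")).items()}
W=lambda u,v:("w28",u,v)
x=fit([(W(148,205),(-65,75,26)),(W(491,205),(-65,-75,26)),(W(192,190),(-59,69,26)),(W(452,190),(-59,-69,26))],[566,54,1.6])
s=ctrl.sense();M=q2R(s['ee_rot']);print("tool az",np.degrees(np.arctan2(M[1,0],M[0,0])),"z",M[:,2].round(3))
E
python3 fitw.py
```

```text
[564.738  56.923   1.635] deg 93.7
[  0.8  -3.2   1.7  -3.2 -27.7  -0.7  25.1  -0.7]
tool az 3.746533416124025 z [-0.037  0.545 -0.838]
```

```bash
cat > slide.py <<'E'
from plan import *
# rigid relation captured at grasp (tray pose at w28)
import json
Rz=lambda A:R.from_euler('z',A,degrees=True).as_matrix()
def rel(tray,p,M):
    Q=Rz(tray[2]); return Q.T@(p-np.array([tray[0],tray[1],0])),Q.T@M
def at(tray,r): 
    Q=Rz(tray[2]); return Q@r[0]+np.array([tray[0],tray[1],0]),Q@r[1]
def path(t0,t1,n,r):
    t0,t1=np.array(t0,float),np.array(t1,float); out=[]
    f=np.cumsum(np.minimum(np.minimum(np.arange(1,n+1),np.arange(n,0,-1)),3)); f=f/f[-1]
    return [(*at(t0+(t1-t0)*k,r),1) for k in f]
E
python3 - <<'E'
from slide import *
p,M=cur(); t0=(565.2,55.7,93.7); r=rel(t0,p,M); np.savez("rel.npz",a=r[0],b=r[1])
plan(path(t0,(592,155.3,99),12,r),dec=4)
E
```

```text
12 [[[0.0019,-0.0036,0.0024],[0,-0.0021,-0.0033]],[[0.0038,-0.0073,0.0047],[0,-0.0043,-0.0066]],[[0.0059,-0.0109,0.0071],[0,-0.0065,-0.0098]],[[0.006,-0.0108,0.007],[0,-0.0064,-0.0099]],[[0.006,-0.0108,0.0071],[-0.0001,-0.0064,-0.0099]],[[0.0062,-0.0108,0.007],[0,-0.0064,-0.0098]],[[0.0064,-0.0107,0.007],[0,-0.0065,-0.0099]],[[0.0064,-0.0107,0.0069],[0,-0.0064,-0.0099]],[[0.0065,-0.0107,0.0069],[0,-0.0064,-0.0098]],[[0.0067,-0.0106,0.0069],[0,-0.0065,-0.0099]],[[0.0045,-0.0071,0.0046],[-0.0001,-0.0043,-0.0066]],[[0.0023,-0.0035,0.0023],[0,-0.0021,-0.0033]]]
end [608.3  52.2  11.2] [-0.087  0.539 -0.838]
```

Call:
play_rows:
  steps:
    - [[0.0019, -0.0036, 0.0024], [0, -0.0021, -0.0033]]
    - [[0.0038, -0.0073, 0.0047], [0, -0.0043, -0.0066]]
    - [[0.0059, -0.0109, 0.0071], [0, -0.0065, -0.0098]]
    - [[0.006, -0.0108, 0.007], [0, -0.0064, -0.0099]]
    - [[0.006, -0.0108, 0.0071], [-0.0001, -0.0064, -0.0099]]
    - [[0.0062, -0.0108, 0.007], [0, -0.0064, -0.0098]]
    - [[0.0064, -0.0107, 0.007], [0, -0.0065, -0.0099]]
    - [[0.0064, -0.0107, 0.0069], [0, -0.0064, -0.0099]]
    - [[0.0065, -0.0107, 0.0069], [0, -0.0064, -0.0098]]
    - [[0.0067, -0.0106, 0.0069], [0, -0.0065, -0.0099]]
    - [[0.0045, -0.0071, 0.0046], [-0.0001, -0.0043, -0.0066]]
    - [[0.0023, -0.0035, 0.0023], [0, -0.0021, -0.0033]]
    - [[0, 0, 0], [0, 0, 0]]
    - [[0, 0, 0], [0, 0, 0]]

```text
time_s: 29.05
eef_pos: [608.2, 53.0, 11.1]
ee_rot: [-0.284, 0.955, 0.076, -0.023]
force: [1.3, 3.2, 3.2]
grip_width: 0.246
```

```bash
python3 look2.py w29; python3 look2.py t29 top
```

```text
29.05 [608.2  53.   11.1] [-0.318  0.846  1.36   0.533  1.272 -0.723] 0.246 [1.3 3.2 3.2] [-0.005 -0.003  0.003  0.001  0.     0.002]
29.1 [608.2  53.   11.1] [-0.318  0.846  1.36   0.533  1.272 -0.723] 0.246 [1.9 3.4 3.8] [-0.001 -0.     0.002  0.002  0.001  0.002]
```

View pics/w29.png

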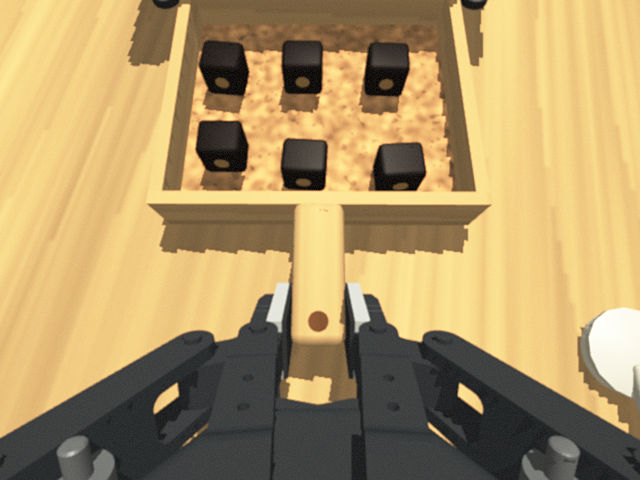

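View pics/t29.png

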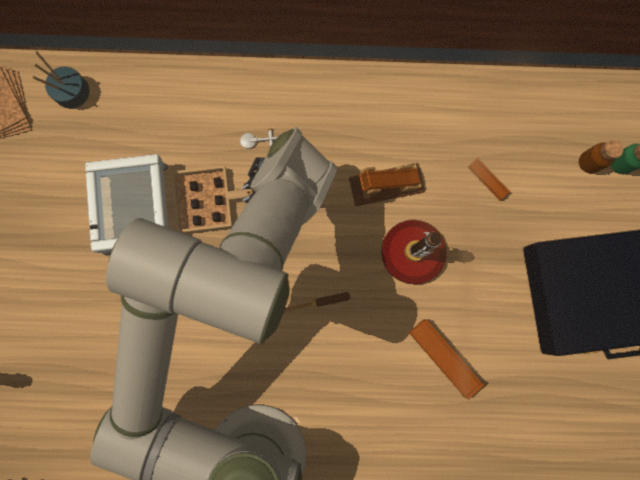

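```bash
python3 - <<'E'
from slide import *
import json
z=np.load("rel.npz"); r=(z['a'],z['b']); p,M=cur()
# tray pose from tool
Q=M@r[1].T; A=np.degrees(np.arctan2(Q[1,0],Q[0,0])); c=p-Q@r[0]; print("tray",c.round(1),A.round(2))
ci={k:np.array(v) for k,v in json.load(open("w29.json")).items()}
a=np.radians(A);u=np.array([np.cos(a),np.sin(a)]);w=np.array([-u[1],u[0]])
for t,px,zz in(("footL",(166,8),1),("footR",(474,8),1),("rimL",(148,205),26),("rimR",(491,205),26)):
    q=bp(ci,*px,zz)[:2]; d=q-c[:2]; print(t,q.round(1),"local",(d@u).round(1),(d@w).round(1))
im=cv2.imread("pics/w29.png"); cv2.imwrite("pics/w29c.png",cv2.resize(im[0:60,120:520],None,fx=2,fy=4))
E
```

```text
tray [591.8 156.1   0. ] 99.01
footL [483.4 219.8] local 79.9 97.1
footR [674.1 249.8] local 79.7 -96.0
rimL [527.4  79.9] local -65.1 75.5
rimR [674.7 103.4] local -65.1 -73.6
```

View pics/w29c.png

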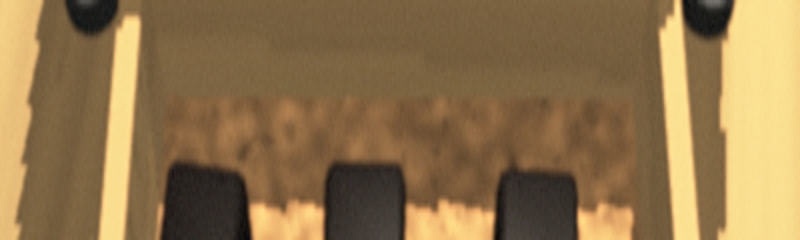

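```bash
python3 - <<'E'
from slide import *
z=np.load("rel.npz"); r=(z['a'],z['b'])
t0=np.array((591.8,156.1,99.0)); t1=np.array((566.1,318.2,99.0)); d=(t1-t0)*130/164; 
p,M=cur(); r=rel(t0,p,M)
plan(path(t0,t0+d,14,r),dec=4)
E
```

```text
14 [[[0,-0.004,0.0026],[0,0,0]],[[0,-0.0081,0.0053],[0,0,0]],[[0,-0.0121,0.0079],[0,0,0]],[[0,-0.0121,0.0079],[0,0,0]],[[0,-0.0121,0.0079],[0,0,0]],[[0.0001,-0.0121,0.0079],[0,0,0]],[[0,-0.0121,0.0079],[0,0,0]],[[0,-0.0121,0.0079],[0,0,0]],[[0,-0.0121,0.008],[0,0,0]],[[0,-0.0121,0.0079],[0,0,0]],[[0,-0.0121,0.0079],[0,0,0]],[[0,-0.0121,0.0079],[0,0,0]],[[0,-0.0081,0.0052],[0,0,0]],[[0,-0.004,0.0027],[0,0,0]]]
end [587.8 181.4  11. ] [-0.087  0.54  -0.837]
```

Call:
play_rows:
  steps:
    - [[0, -0.004, 0.0026], [0, 0, 0]]
    - [[0, -0.0081, 0.0053], [0, 0, 0]]
    - [[0, -0.0121, 0.0079], [0, 0, 0]]
    - [[0, -0.0121, 0.0079], [0, 0, 0]]
    - [[0, -0.0121, 0.0079], [0, 0, 0]]
    - [[0.0001, -0.0121, 0.0079], [0, 0, 0]]
    - [[0, -0.0121, 0.0079], [0, 0, 0]]
    - [[0, -0.0121, 0.0079], [0, 0, 0]]
    - [[0, -0.0121, 0.008], [0, 0, 0]]
    - [[0, -0.0121, 0.0079], [0, 0, 0]]
    - [[0, -0.0121, 0.0079], [0, 0, 0]]
    - [[0, -0.0121, 0.0079], [0, 0, 0]]
    - [[0, -0.0081, 0.0052], [0, 0, 0]]
    - [[0, -0.004, 0.0027], [0, 0, 0]]
    - [[0, 0, 0], [0, 0, 0]]
    - [[0, 0, 0], [0, 0, 0]]

```text
time_s: 30.75
eef_pos: [588.1, 180.7, 11.1]
ee_rot: [-0.284, 0.956, 0.075, -0.023]
force: [1.9, 0.1, 5.5]
grip_width: 0.247
```

```bash
python3 look2.py w30; python3 look2.py s30 scene; python3 - <<'E'
import cv2
im=cv2.imread("pics/s30.png"); cv2.imwrite("pics/s30c.png",cv2.resize(im[200:440,270:510],None,fx=3,fy=2.5,interpolation=cv2.INTER_CUBIC))
E
```

```text
30.75 [588.1 180.7  11.1] [-0.121  0.805  1.447  0.613  1.148 -0.61 ] 0.247 [1.9 0.1 5.5] [-0.     0.001 -0.     0.001  0.002 -0.001]
30.8 [588.  180.7  11.1] [-0.121  0.805  1.447  0.613  1.148 -0.61 ] 0.244 [1.2 1.1 5.7] [-0.001  0.001 -0.     0.002 -0.002 -0.001]
```

View pics/w30.png

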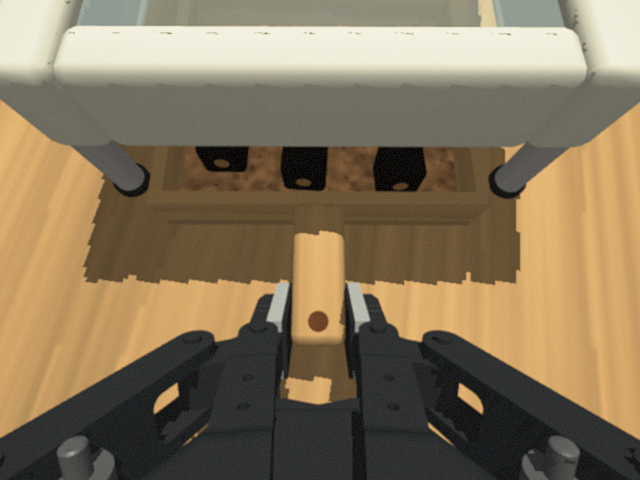

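View pics/s30c.png

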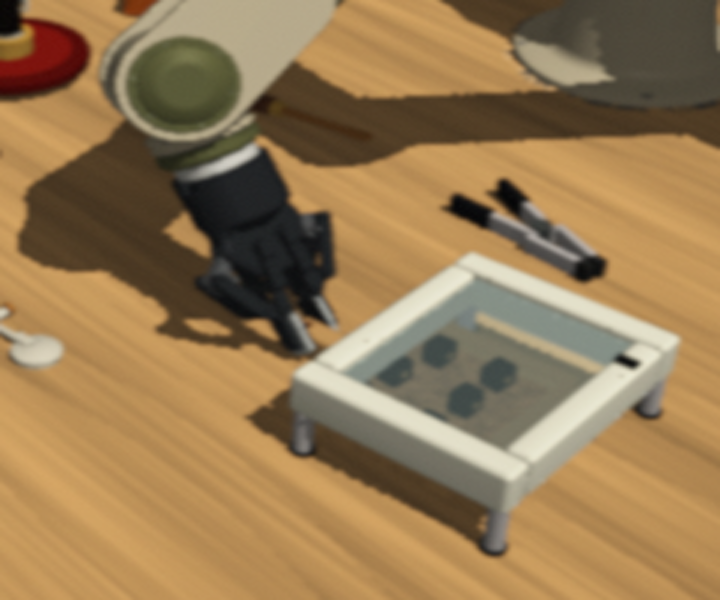

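```bash
python3 - <<'E'
from slide import *
import json
im=cv2.imread("pics/w30.png"); cv2.imwrite("pics/w30c.png",np.hstack([cv2.resize(im[140:230,90:190],None,fx=4,fy=4),cv2.resize(im[140:230,450:550],None,fx=4,fy=4)]))
r=np.load("rel.npz"); p,M=cur(); Q=M@r['b'].T; A=np.degrees(np.arctan2(Q[1,0],Q[0,0])); c=p-Q@r['a']; print("tray",c.round(1),A.round(2))
ci={k:np.array(v) for k,v in json.load(open("w30.json")).items()}
a=np.radians(A);u=np.array([np.cos(a),np.sin(a)]);w=np.array([-u[1],u[0]])
for t,px,zz in(("footL",(132,181),3),("footR",(507,181),3),("rimL",(148,205),26),("rimR",(491,205),26)):
    q=bp(ci,*px,zz)[:2]; d=q-c[:2]; print(t,q.round(1),"local",(d@u).round(1),(d@w).round(1))
E
```

```text
tray [ 5.717e+02  2.839e+02 -1.000e-01] 98.98
footL [481.7 227.4] local -41.8 97.8
footR [673.  257.7] local -41.7 -95.9
rimL [507.3 207.7] local -65.2 75.5
rimR [654.6 231. ] local -65.1 -73.6
```

View pics/w30c.png

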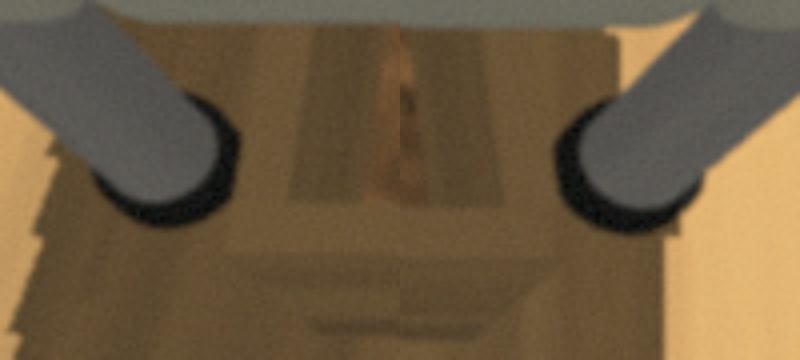

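```bash
python3 - <<'E'
from slide import *
import json
c=np.array([571.7,283.9]);A=98.98
ci={k:np.array(v) for k,v in json.load(open("w30.json")).items()}
a=np.radians(A);u=np.array([np.cos(a),np.sin(a)]);w=np.array([-u[1],u[0]])
for px,zz in(((132,197),0),((507,198),0),((132,197),3),((507,198),3)):
    q=bp(ci,*px,zz)[:2]; d=q-c; print(px,zz,"local",(d@u).round(1),(d@w).round(1))
# frame near top edges: front bar top outer corner estimates
E
```

```text
(132, 197) 0 local -49.4 98.0
(507, 198) 0 local -49.9 -96.2
(132, 197) 3 local -50.8 96.3
(507, 198) 3 local -51.3 -94.4
```

Call:
play_rows:
  steps:
    - [[0, -0.006, 0.0039], [0, 0, 0]]
    - [[0, -0.01, 0.0065], [0, 0, 0]]
    - [[0, -0.01, 0.0065], [0, 0, 0]]
    - [[0, -0.008, 0.0052], [0, 0, 0]]
    - [[0, -0.0053, 0.0036], [0, 0, 0]]
    - [[0, 0, 0], [0, 0, 0]]
    - [[0, 0, 0], [0, 0, 0]]

```text
time_s: 31.55
eef_pos: [582.6, 215.6, 11.1]
ee_rot: [-0.284, 0.956, 0.075, -0.023]
force: [2.1, 1.0, 4.9]
grip_width: 0.246
```

```bash
python3 look2.py w31; python3 look2.py t31 top;  python3 look2.py s31 scene; python3 - <<'E'
from slide import *
r=np.load("rel.npz"); p,M=cur(); Q=M@r['b'].T; A=np.degrees(np.arctan2(Q[1,0],Q[0,0])); c=p-Q@r['a']; print("tray",c.round(1),A.round(2))
im=cv2.imread("pics/s31.png"); cv2.imwrite("pics/s31c.png",cv2.resize(im[200:440,270:510],None,fx=3,fy=2.5,interpolation=cv2.INTER_CUBIC))
im=cv2.imread("pics/t31.png"); cv2.imwrite("pics/t31c.png",cv2.resize(im[130:270,60:260],None,fx=4,fy=4,interpolation=cv2.INTER_CUBIC))
E
```

```text
31.55 [582.6 215.6  11.1] [-0.064  0.801  1.454  0.634  1.119 -0.573] 0.246 [2.1 1.  4.9] [-0.002 -0.001  0.     0.001  0.    -0.002]
31.6 [582.6 215.6  11.1] [-0.064  0.801  1.454  0.634  1.119 -0.573] 0.247 [1.1 0.6 4.2] [ 0.002  0.001 -0.001  0.001  0.001  0.   ]
31.65 [582.6 215.6  11.1] [-0.064  0.801  1.454  0.634  1.119 -0.573] 0.247 [1.9 1.4 5.2] [-0.     0.001  0.     0.002  0.002 -0.001]
tray [566.3 318.7  -0. ] 98.97
```

View pics/w31.png

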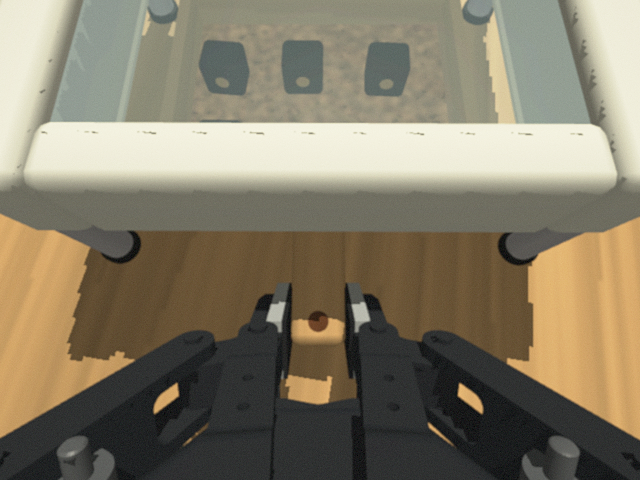

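View pics/t31c.png

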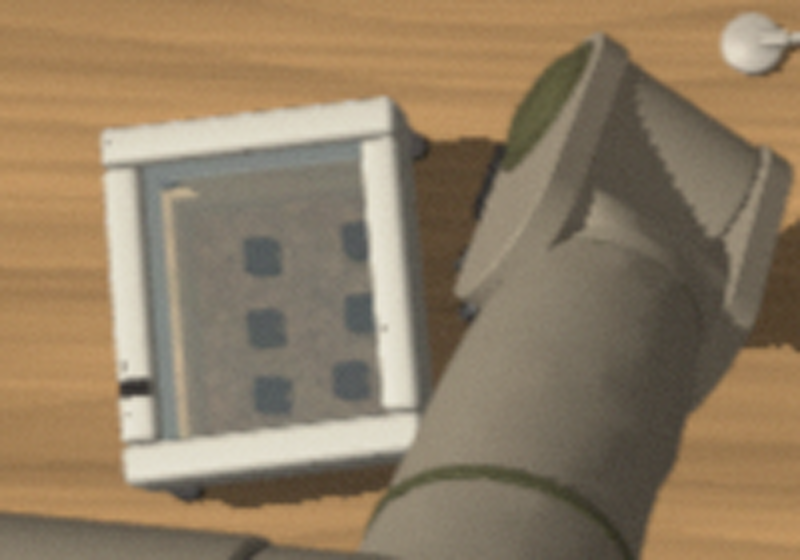

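View pics/s31c.png

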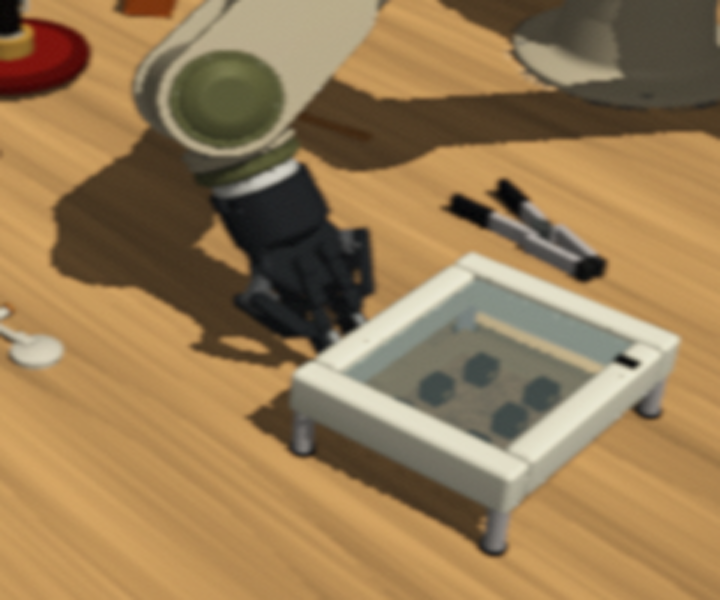

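```bash
python3 - <<'E'
import cv2,numpy as np
im=cv2.imread("pics/w31.png"); 
a=cv2.resize(im[220:280,80:180],None,fx=4,fy=4);b=cv2.resize(im[220:280,470:570],None,fx=4,fy=4)
c=cv2.resize(im[0:60,120:220],None,fx=4,fy=4);d=cv2.resize(im[0:60,430:530],None,fx=4,fy=4)
cv2.imwrite("pics/w31c.png",np.vstack([np.hstack([a,b]),np.hstack([c,d])]))
E
```

```text
(no output)
```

View pics/w31c.png

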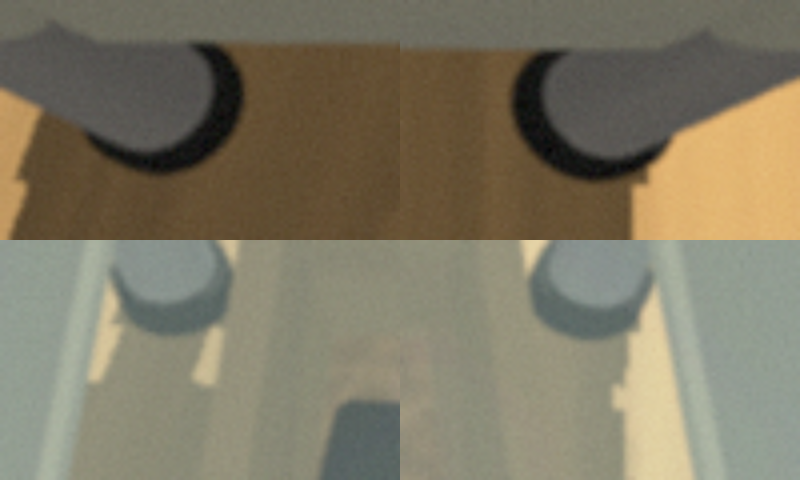

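```bash
python3 - <<'E'
from slide import *
import json
c=np.array([566.3,318.7]);A=98.97
ci={k:np.array(v) for k,v in json.load(open("w31.json")).items()}
a=np.radians(A);u=np.array([np.cos(a),np.sin(a)]);w=np.array([-u[1],u[0]])
for px in((120,263.3),(520,265),(163.7,23.7),(478.8,25)):
    q=bp(ci,*px,0)[:2]; d=q-c; print(px,"local",(d@u).round(1),(d@w).round(1))
E
```

```text
(120, 263.3) local -84.8 98.2
(520, 265) local -85.5 -96.7
(163.7, 23.7) local 67.9 97.3
(478.8, 25) local 66.8 -97.5
```

Call:
play_rows:
  steps:
    - [[0, 0, 0], [0, 0, 0]]
    - [[0, 0, 0], [0, 0, 0]]
    - [[0, 0, 0], [0, 0, 0]]
    - [[0, 0, 0], [0, 0, 0]]
    - [[0, 0, 0], [0, 0, 0]]
    - [[0, 0, 0], [0, 0, 0]]
    - [[0, 0, -0.015], [0, 0, 0]]
    - [[0, 0, -0.03], [0, 0, 0]]
    - [[0, 0, -0.045], [0, 0, 0]]
    - [[0, 0, -0.045], [0, 0, 0]]
    - [[0, 0, -0.045], [0, 0, 0]]
    - [[0, 0, -0.03], [0, 0, 0]]
    - [[0, 0, 0], [0, 0, 0]]
    - [[0, 0, 0], [0, 0, 0]]
  grip: 0

```text
time_s: 33.1
eef_pos: [595.7, 130.6, 142.5]
ee_rot: [-0.284, 0.956, 0.075, -0.023]
force: [-0.2, -0.0, 0.1]
grip_width: 1.004
```

```bash
python3 look2.py w32; python3 look2.py t32 top;  python3 look2.py s32 scene
```

```text
33.1 [595.7 130.6 142.5] [-0.201  0.635  1.357  0.544  1.403 -0.521] 1.004 [-0.2 -0.   0.1] [ 0.016  0.022  0.02  -0.    -0.001  0.001]
33.15 [595.4 131.1 141.8] [-0.2    0.636  1.358  0.545  1.403 -0.521] 0.996 [ 0.5 -0.2 -1.5] [0.008 0.012 0.007 0.    0.001 0.001]
33.2 [595.2 131.3 141.5] [-0.2    0.636  1.358  0.545  1.403 -0.521] 1.0 [-0.3  0.  -1.2] [ 0.005  0.006 -0.001 -0.     0.003  0.001]
```

View pics/w32.png

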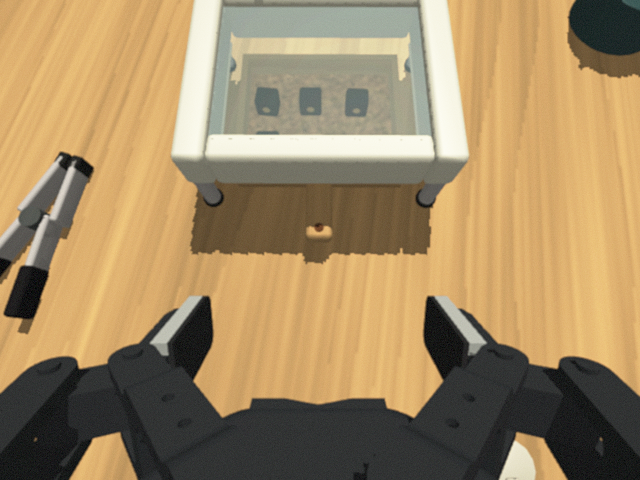

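View pics/t32.png

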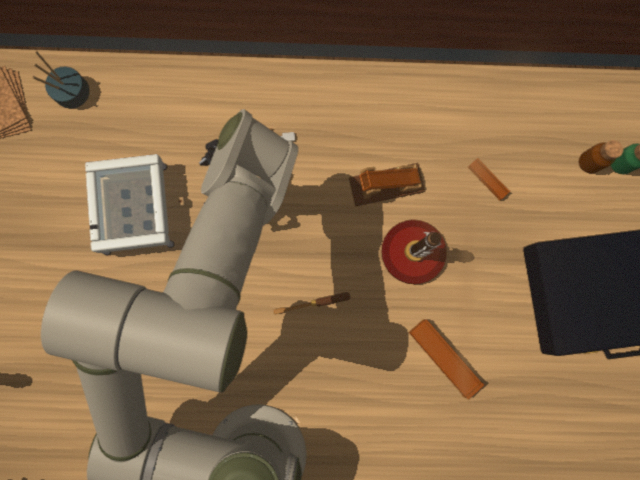

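View pics/s32.png

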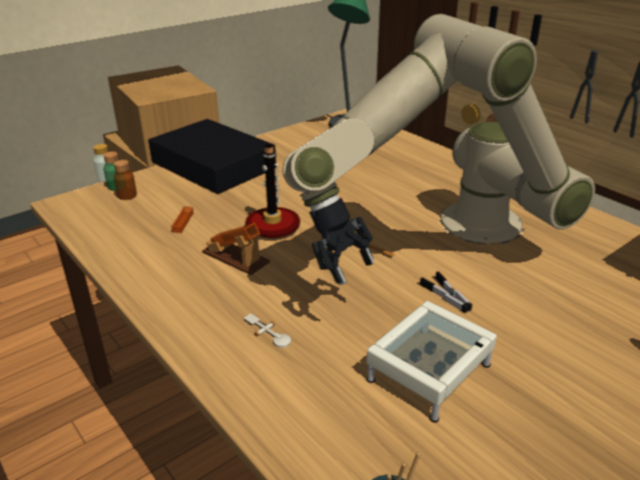

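```bash
python3 -c "
from rig import ctrl
print(ctrl.finish_job(), ctrl.sense()['time_s'])"
```

```text
the job is handed in; nothing more can be done
the job is handed in; nothing more can be done
```

The job is handed in, at about 33 s of the 72 s allowed.

**What I did**
- I picked the amber vial leaning in the rest, the middle-sized of the three look-alikes and the one holding the six blanks.
- I jerked the blanks out one at a time over the tray, at 20° mouth down.
- I put the empty vial back in its rest, mouth up.
- I gripped the tray handle with the hand leaned back 33° and slid the tray under the magnifier without lifting it.

**What the last checks showed**
- **Blanks:** all six lie flat in a 2 × 3 grid, with at least one in each quarter and none on another. The grid sits about 11 mm towards the handle. I last saw all six just before sliding the tray in. In the final pictures the frame and the arm hide part of the row nearest the handle.
- **Vial:** the wrist picture after I set it back matches the one from before I took it out. The vial was empty and seated when I let go.
- **Tray:** measured against all four magnifier feet before I let go, it is within about 1 mm of centred and 0.3° of square, handle outwards. In the final pictures it still looks square under the lens. My earlier fits of the magnifier's angle ranged from 98.6° to 99.8°; I used 99.0°, which the feet supported.
- **Other things:** in the last scene and top pictures the upper joint, clamp, bell key and burnisher look where they started. I compared them by eye, not by measurement. No reading at the end of a move was above about 6 N.

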